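Tighten the valve's seal cap with a ratchet wrench

TASK

Take the ratchet wrench from the steel pan, set its socket fully home on the brass hex seal cap on top of the fridge unit's receiver valve, and swing it back and forth to screw that cap down clockwise until it pulls up at about 0.75 N m, without over-tightening it. Then lift the wrench off and lay it back in the pan as you found it, socket standing in the pan and handle over the rim, leaving the spare socket, the food tub and the screwdriver where they are.

Things in the scene. Friction and masses are not known exactly. Their poses are not given: they have to be found in the camera images.
- wrench: Steel ratchet wrench, 225 mm long, about 0.45 kg, standing on its socket. Origin: centre of the socket's mouth; z up the drive axis, x along the handle towards its end. Socket 38 mm across, z 0 to 46; hex cavity 28 mm over flats, 15 deep, 3 mm lead-in. Head 50 mm across, z 45 to 72. Neck 14 wide, x 21 to 106. Turned clockwise (seen from above) it drives; turned back it slips.
- wrench_grip (a point): Middle of the wrench's black grip, 150 mm from the drive axis, 58 mm above the socket's mouth. Grip 96 mm long, 20 wide, 18 high. The ratchet clicks every 10 degrees. The socket's angle to the handle is not known: press down lightly (about 4 N), turn clockwise, ease off a little and press again until it drops home. The hold is springy: the handle gives about 0.35 rad per N m.
- cap_top (a point): Centre of the top face of the brass hex seal cap on the valve on top of the receiver (black tank lying at the front of the unit), 150 mm above the counter, axis vertical. Cap 27 mm over flats, hex from 134 to 150 mm. With the socket fully home its mouth is 135 mm above the counter; while the hexes are out of line it stays at 145 to 150 mm.
- unit: Fridge condensing unit, fixed: base plate 350 x 400 mm, top at 12 mm. Origin on the counter under the cap's axis, z up. In its frame (mm): compressor 120 across, 230 high, axis at x 88, y 118; grey box 70 x 80, 210 high at x -50, y 140; filter drier 210 high at x 118, y -60; condenser 222 high at y 270. A handle on the cap has room to swing from 155 to 290 degrees, counted from x towards y.
- cap (a joint): How far the cap is screwed down, rad: grows as it turns clockwise seen from above; -3.6 to -2.9 at the start, 0 when it meets its gasket. Screwing it down takes 0.1 to 0.2 N m; it stays where it is left. Its height stays the same. At 0 and every 60 degrees from there a flat faces the unit's +x.
- gasket (a joint): Further clockwise turn of the cap, rad, as it squeezes the gasket once joint cap is at 0. It starts near 0.5 N m and takes 5 N m more per rad: about 0.05 at 0.75 N m, 0.015 at the least that seals (0.55), over 0.12 is over-tight (1.1). It springs back a little or not at all when let go. Torque = sideways pull on the grip x 0.150 m + the hand's own twist about vertical.
- pan: Shallow open steel pan, fixed on the counter: 108 x 176 mm, rim 54 mm high, walls and floor 2 mm. Origin under its centre, x across its short side, y along its long side. At the start the wrench stands in it on its socket, within 30 mm of the middle, its handle passing over the +x rim and pointing along +x to within 0.15 rad.
- spare_socket: Loose spare steel socket, 25 mm across and 30 mm high, 60 g, standing in the pan near the pan's end at -y. Origin at the centre of its underside. Bystander.
- tub: Round clear food tub with a white lid, 116 mm across the lid, 78 mm high, 0.3 kg, standing on the counter left of the robot's middle. Origin at the centre of its underside. Bystander.
- screwdriver: Screwdriver, 130 mm long, black handle, lying on the counter far right, beyond the pan, its x along the shaft towards the tip. Origin near its middle, on the counter. Bystander.
Not all that is in view belongs to the job. What is shaped like the pan but pink or red is not meant.

How it is judged:
On the way, in this order (a step that is already met when the one before it is completed fails the run):
1. the wrench's socket is fully home on the seal cap (horizontal distance between wrench and cap_top below 0.003 m and height (world z) of wrench below 0.1385 m), for 0.2 s.
2. with the wrench on it, the cap is screwed down and pulled up tight (0.55 N m or more) (value of joint cap above -0.03 rad and value of joint gasket above 0.015 rad and horizontal distance between wrench and cap_top below 0.006 m), for 0.2 s.
At the end, for the whole second after the job is handed in: The seal cap is screwed down and pulled up tight, not over-tight (gasket turned 0.015 to 0.12 rad), and the wrench stands still in the pan: socket mouth within 15 mm of the counter, at most 40 mm across and 75 mm along from the pan's centre, upright to within 10 degrees (value of joint cap above -0.03 rad and value of joint gasket between 0.015 and 0.12 rad and x of wrench in the frame of pan between -0.04 and 0.04 m and y of wrench in the frame of pan between -0.075 and 0.075 m and height (world z) of wrench below 0.015 m and angle between wrench's own z axis and vertical below 0.17 rad and linear speed of wrench below 0.02 m/s); the robot touches nothing.
It fails at once if the cap is over-tightened (about 1.1 N m) (value of joint gasket above 0.12 rad).
It fails at once if the spare socket, food tub or screwdriver is pushed more than 30 mm (distance of any of spare_socket, tub, screwdriver from where it was at the start of the episode above 0.03 m).
It also fails if it takes over 72 s, if anything falls off the work surface, if the arm or the gripper's body presses on something with over 40 N, if the wrist force passes 120 N, or if a joint passes its speed limit or range.

ROBOT

A 7-joint arm with a two-finger parallel gripper is mounted at the origin on the work surface. World frame = base frame: x ahead of the robot, y to its left, z up, the work surface at z = 0. Lengths are in m, angles in rad, forces in N, time in s.
With the tool pointing down it reaches from about 0.375 to 0.925 m from the base axis. Payload 3.1 kg.
Tool frame: the origin (TCP) lies at the very end of the fingers, on their centre line; the grasp point (between the pads) lies 19 mm behind it; z points along the fingers, y is the direction in which the jaws open and shut (so a half turn about z gives the same grasp; the last joint's range is limited). The gripper opens to 85 mm and grips with 20 to 120 N. Pads are 22 mm wide; open, the fingers measure 114 mm over their backs; the gripper's body (76 mm by 85 mm) begins 54 mm behind the grasp point. The pads swing forward as they close: fully open they stand 13 mm farther back than shut.
Start: joints at [-1.281, 0.383, 0.044, 1.598, -0.018, 1.161, -0.05], TCP at [0.246, 0.602, 0.231] pointing down, gripper open.
Joint ranges: [-2.61, 2.61], [-0.41, 2.15], [-1.48, 1.57], [0, 2.5], [-1.57, 4.71], [0.05, 1.97], [-2.85, 2.85]. Speed limits (rad/s): [2.79, 2.79, 3.14, 3.14, 3.14, 3.14, 3.14].

INTERFACE

Orientations are given as a rotation vector (axis times angle).
In Python, from plant import r gives the robot as it stands. The module is installed in compiled form; this text tells all that it offers.
- The arm moves only by the tool carry_out, never from a script. Its argument "increments" is a list of rows, each a list of 2 entries, a list of its own where there are three numbers: the shift along the tool's x, y, z in mm, then the turn, a rotation vector about the tool's x, y, z in degrees. A call has exactly 10 rows; each row shifts and turns the pose as measured when the row begins, along the tool's axes as they then stand; what a row does not reach is not made up. A row lasts 1/8 s, in which the tool goes at most 62.5 mm and 10.7 degrees, less where a joint would pass 70% of its speed; a pose out of reach is approached as far as the arm can. A call with a gripper value outside its range is refused whole. "jaw" is the opening, from -1 (shut) to 1 (fully open), set as the call begins (left out, the last holds). The fingers move at their own pace and stop on an object; "force" is the grip in N (left out, the last holds). Time passes only in rows, so rows that do not move let the fingers close, or fill a call up. It gives the time, the measured TCP pose, the force and the opening at its end, in the units of the state.
- r.state(): the state, without advancing time (a new reading comes with each control period).
- r.read_camera(name): name is "side" or "top" or "wrist"; returns a dict with "pixels" (384x512x3 uint8, blue, green, red), "K" (3x3 intrinsics, pixels), "rvec" (rotation vector, rad) and "tvec" (3), from world to camera coordinates, as OpenCV has them; the wrist camera has in their place "mount" (4x4, takes a point from camera to tool coordinates, whose origin is the TCP and whose axes are the flange's). Camera axes: x right, y down, z forward; pixel columns grow to the right and rows downward; lengths in m; the calibration is good to about 2 mm. A picture is of the moment at which its call begins: read the wrist's pose just before it. There is no depth.
- r.hand_in(): hands the job in, once; it reports no verdict.
Trained networks look in a picture, given as the dict that the camera call returned (one of the last four; its "shot" number tells which), for a name from the list of things; names that differ only in an ending like _2 or _b are one class to them, and where a whole thing is asked for, a point or a joint stands for the part that bears it (a point fixed in the world has none). Each returns a list of dicts, best first, with "p" (0 to 1); they miss things now and then, are a little off and sometimes report something else, mostly with a low value. They report only what shows in the picture. A call takes as long as a camera call. They do not tell look-alikes from the thing itself.
- r.search_frame(picture, thing): "extent" ([left, top, right, bottom] in pixels, round what is visible of it).
- r.mark_of(picture, thing): "at" ([column, row] in pixels: a listed point, or the origin of a listed thing).
The state is a dict: "time_s": time; "q": joint angles; "joint_velocities": joint speeds; "joint_efforts": joint torques, N m; "tcp_pos": TCP position; "tcp_rot": TCP orientation; "contact_force": force on the tool from outside, world axes, zero at the start; "torque": the same for the moment, N m; "grip_width": opening from 0.0 (shut) to 1.0 (fully open).
Only numpy, scipy, OpenCV 4.12 (cv2) and the standard library are available. Lean on these libraries where they do the work, as an engineer would, in place of code of your own. Each camera call takes 0.05 s, during which the arm holds its last target.

## Working session

There is one attempt and no reset: what is moved stays moved. The work goes in short steps, Python scripts to look and compute and a tool call to move; the robot and the scene stay as the last step left them, time stands still between calls to the robot, and variables do not carry over. Pictures are saved under pics/ and viewed, and the job is handed in when it is done.

Besides the shell and the picture viewer there is one more tool, called after ">>>" as name([rows], argument=value, ...), one row to a line, values as JSON. carry_out: Moves the arm, as the interface text tells. Its arguments: {"type":"object","properties":{"increments":{"type":"array"},"jaw":{"type":"number"},"force":{"type":"number"}},"required":["increments"]}

```bash
ls; mkdir -p pics; cat > h.py <<'E'
import numpy as np, cv2
from plant import r
def save(n,name):
    d=r.read_camera(n); cv2.imwrite('pics/'+name,d['pixels']); return d
def ray(d,px,s=None):
    K=np.array(d['K'])
    u=np.linalg.inv(K)@np.array([px[0],px[1],1.])
    if 'mount' in d:
        M=np.array(d['mount']); R=cv2.Rodrigues(np.array(s['tcp_rot']))[0]
        T=np.eye(4);T[:3,:3]=R;T[:3,3]=s['tcp_pos']
        C=T@M; return C[:3,3],C[:3,:3]@u
    R=cv2.Rodrigues(np.array(d['rvec']))[0];t=np.array(d['tvec']).ravel()
    return -R.T@t,R.T@u
def atz(d,px,z,s=None):
    o,v=ray(d,px,s); return o+v*(z-o[2])/v[2]
E
python3 - <<'E'
from h import *
s=r.state();print(s)
for c in ['side','top']:
    d=save(c,c+'0.png')
    print(c,d['K'],d['rvec'],d['tvec'])
    for t in ['wrench','wrench_grip','cap_top','unit','pan','spare_socket','tub','screwdriver']:
        print(t,[(round(m['p'],2),np.round(m['at'],1).tolist()) for m in r.mark_of(d,t)][:3],[(round(m['p'],2),np.round(m['extent']).tolist()) for m in r.search_frame(d,t)][:3] if t!='wrench_grip' else '')
E
```

```text
pics
{'time_s': 0.0, 'q': array([-1.28084007,  0.3838808 ,  0.04382361,  1.59960929, -0.01790622,
        1.16116465, -0.04989848]), 'joint_velocities': array([ 0.00072084,  0.00149107, -0.00035444, -0.00026772, -0.00104978,
        0.00111772,  0.00028909]), 'joint_efforts': array([-3.06869088e-04, -4.33469653e+01,  1.02414619e+00, -2.49516445e+01,
        1.05034336e-02,  1.17152769e-02, -2.35092607e-06]), 'tcp_pos': array([0.24541141, 0.60086249, 0.22984103]), 'tcp_rot': array([-0.60506837, -3.08238398,  0.00415039]), 'contact_force': array([0.10133471, 0.05069637, 0.33100562]), 'torque': array([0.00669299, 0.04267789, 0.00376529]), 'grip_width': 1.0006333807135457}
side [[366.0936815   0.        259.1045092]
 [  0.        366.0936815 189.3329086]
 [  0.          0.          1.       ]] [ 2.07664974 -0.24683225  0.12403767] [-0.43737444  0.13281452  0.95227235]
wrench [(0.58, [302.0, 271.4]), (0.3, [296.5, 282.2])] [(0.7, [291.0, 242.0, 370.0, 325.0])]
wrench_grip [(0.72, [346.1, 299.1])] 
cap_top [(0.72, [311.8, 149.6]), (0.51, [266.9, 285.7])] [(0.86, [261.0, 91.0, 399.0, 212.0]
[... 622 characters left out ...]
3747  -2.12774535  0.14590188] [-0.06708937  0.43226388  1.18238469]
wrench [(0.75, [319.0, 187.3])] [(0.72, [313.0, 167.0, 389.0, 196.0])]
wrench_grip [(0.93, [368.9, 174.1])] 
cap_top [(0.7, [203.7, 127.9])] [(0.97, [81.0, 26.0, 240.0, 174.0])]
unit [(0.8, [209.4, 140.8])] [(0.81, [82.0, 21.0, 240.0, 173.0])]
pan [(0.68, [329.0, 273.9]), (0.58, [251.5, 226.2])] [(0.77, [312.0, 244.0, 360.0, 314.0]), (0.64, [305.0, 163.0, 355.0, 226.0]), (0.64, [229.0, 193.0, 275.0, 257.0])]
spare_socket [(0.54, [321.0, 218.0])] [(0.49, [322.0, 210.0, 328.0, 220.0])]
tub [(0.65, [146.7, 222.6])] [(0.62, [122.0, 197.0, 164.0, 242.0])]
screwdriver [(0.5, [319.6, 131.9])] [(0.53, [319.0, 125.0, 343.0, 140.0])]
```

View pics/side0.png

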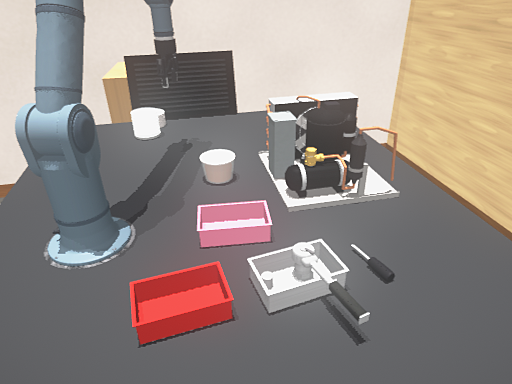

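View pics/top0.png

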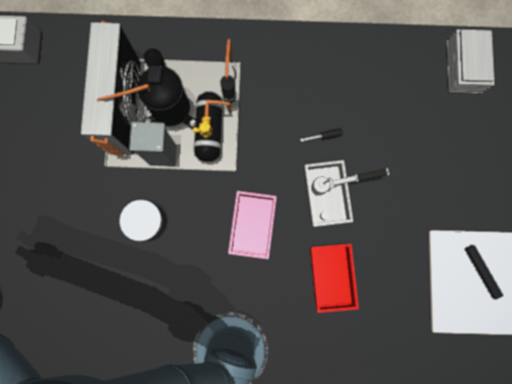

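```bash
python3 - <<'E'
from h import *
s=r.state()
d=r.read_camera('top')
for n,p,z in [('wr',[319,187.3],0.002),('wrgrip',[368.9,174.1],.06),('cap',[203.7,127.9],.15),('unit',[209.4,140.8],0),('sp',[321,218],.002),('tub',[146.7,222.6],0),('sd',[319.6,131.9],0)]: print(n,atz(d,p,z).round(4))
d=r.read_camera('side')
for n,p,z in [('wr',[302,271.4],0.002),('wrgrip',[346.1,299.1],.06),('cap',[311.8,149.6],.15),('unit',[309,191],0),('sp',[267.7,282.4],.002),('pan',[295.9,283.8],0),('tub',[216,176.6],0),('sd',[366,263.6],0)]: print(n,atz(d,p,z).round(4))
R=cv2.Rodrigues(s['tcp_rot'])[0];print(R.round(3))
d=r.read_camera('wrist');print(np.array(d['mount']).round(3),d['K'])
E
```

```text
wr [ 0.4939 -0.2558  0.002 ]
wrgrip [ 0.5277 -0.3933  0.06  ]
cap [0.6247 0.0887 0.15  ]
unit [ 0.6316  0.0881 -0.    ]
sp [ 0.399  -0.2626  0.002 ]
tub [0.3699 0.2679 0.    ]
sd [ 0.6709 -0.2567  0.    ]
wr [ 0.4928 -0.2453  0.002 ]
wrgrip [ 0.5252 -0.3965  0.06  ]
cap [0.6289 0.0846 0.15  ]
unit [0.635  0.1018 0.    ]
sp [ 0.408  -0.2605  0.002 ]
pan [ 0.4677 -0.2776  0.    ]
tub [0.3614 0.2744 0.    ]
sd [ 0.6478 -0.2542  0.    ]
[[-0.926  0.378 -0.   ]
 [ 0.378  0.926 -0.   ]
 [ 0.    -0.    -1.   ]]
[[ 0.    -0.945 -0.327  0.083]
 [ 1.     0.    -0.    -0.001]
 [ 0.    -0.327  0.945 -0.143]
 [ 0.     0.     0.     1.   ]] [[302.76418781   0.         249.28589315]
 [  0.         302.76418781 191.95616217]
 [  0.           0.           1.        ]]
```

```bash
cat >> h.py <<'E'
from scipy.spatial.transform import Rotation as Ro, Slerp
def Rpsi(psi):
    c,s=np.cos(np.radians(psi)),np.sin(np.radians(psi))
    return Ro.from_matrix(np.array([[c,s,0],[s,-c,0],[0,0,-1.]]))
def plan(wps,st=None):
    """wps: list of (pos m, psi deg, nrows); prints rows in tool frame"""
    st=st or r.state(); p=np.array(st['tcp_pos']);R=Ro.from_rotvec(st['tcp_rot']); out=[]
    for pos,psi,n in wps:
        pos=np.array(pos,float);Rt=Rpsi(psi); dr=(R.inv()*Rt).as_rotvec()
        p0,R0=p,R
        for i in range(1,n+1):
            pn=p0+(pos-p0)*i/n; Rn=R0*Ro.from_rotvec(dr*i/n)
            sh=R.inv().apply(pn-p)*1000; tu=np.degrees((R.inv()*Rn).as_rotvec())
            out.append([sh.round(1).tolist(),tu.round(1).tolist()]); p,R=pn,Rn
    print(str(out).replace('-0.0','0').replace('.0,',',').replace('.0]',']'),len(out))
def psi_of(st):
    x=Ro.from_rotvec(st['tcp_rot']).as_matrix()[:,0]; return np.degrees(np.arctan2(x[1],x[0]))
def show():
    st=r.state(); print('t',round(st['time_s'],2),'p',st['tcp_pos'].round(4),'psi',round(psi_of(st),2),'z',Ro.from_rotvec(st['tcp_rot']).as_matrix()[:,2].round(3),'F',st['contact_force'].round(2),'T',st['torque'].round(3),'w',round(st['grip_width'],3),'q',st['q'].round(2)); return st
E
python3 - <<'E'
from h import *
d=r.read_camera('top')
im=cv2.resize(d['pixels'][10:180,70:250],None,fx=4,fy=4,interpolation=cv2.INTER_CUBIC);cv2.imwrite('pics/tz.png',im[:600])
im=cv2.resize(d['pixels'][110:240,290:400],None,fx=4.6,fy=4.6,interpolation=cv2.INTER_CUBIC);cv2.imwrite('pics/tp.png',im[:600])
plan([([.31,.50,.36],157.8,3),([.648,0,.36],103,12),([.648,0,.31],103,5)])
E
```

```text
[[[-32.6, -23.3, -42.9], [0, 0, 0]], [[-32.6, -23.3, -42.9], [0, 0, 0]], [[-32.6, -23.3, -42.9], [0, 0, 0]], [[-41.8, -27.9, 0], [0, 0, 4.6]], [[-43.9, -24.5, 0], [0, 0, 4.6]], [[-45.7, -20.9, 0], [0, 0, 4.6]], [[-47.2, -17.2, 0], [0, 0, 4.6]], [[-48.5, -13.4, 0], [0, 0, 4.6]], [[-49.4, -9.5, 0], [0, 0, 4.6]], [[-50, -5.6, 0], [0, 0, 4.6]], [[-50.3, -1.6, 0], [0, 0, 4.6]], [[-50.2, 2.4, 0], [0, 0, 4.6]], [[-49.9, 6.4, 0], [0, 0, 4.6]], [[-49.2, 10.4, 0], [0, 0, 4.6]], [[-48.2, 14.3, 0], [0, 0, 4.6]], [[0, 0, 10], [0, 0, 0]], [[0, 0, 10], [0, 0, 0]], [[0, 0, 10], [0, 0, 0]], [[0, 0, 10], [0, 0, 0]], [[0, 0, 10], [0, 0, 0]]] 20
```

View pics/tz.png

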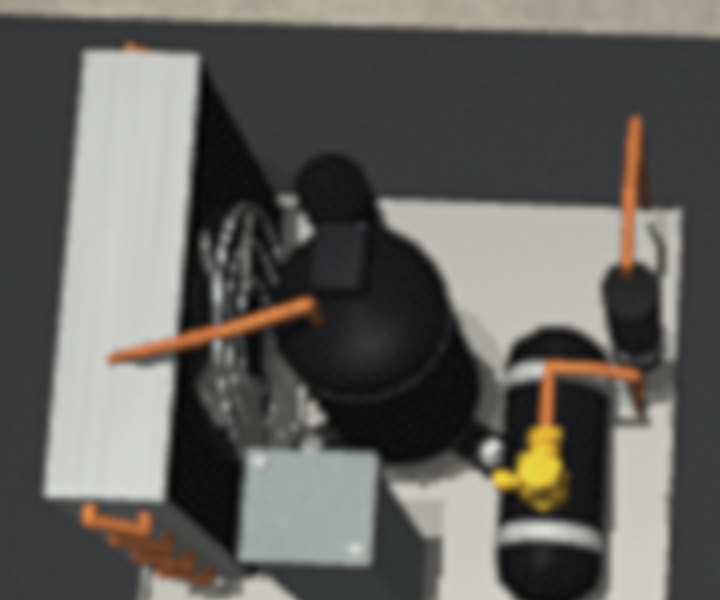

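View pics/tp.png

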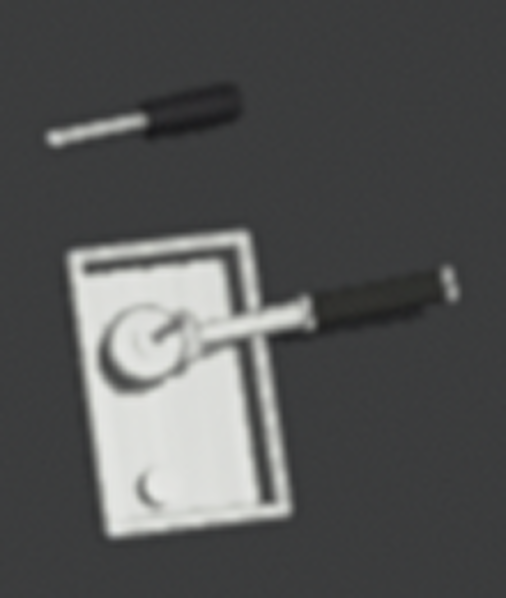

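>>> carry_out([
  [[-32,-23,-43],[0,0,0]],
  [[-33,-24,-43],[0,0,0]],
  [[-33,-23,-43],[0,0,0]],
  [[-42,-28,0],[0,0,4.6]],
  [[-44,-24,0],[0,0,4.6]],
  [[-46,-21,0],[0,0,4.6]],
  [[-47,-17,0],[0,0,4.6]],
  [[-48,-13,0],[0,0,4.6]],
  [[-49,-9,0],[0,0,4.6]],
  [[-50,-6,0],[0,0,4.6]],
], jaw=1)

```text
time_s: 3.05
tcp_pos: [0.5108, 0.2026, 0.3655]
tcp_rot: [1.444, 2.79, 0.01]
contact_force: [0.5, 1.0, -0.5]
grip_width: 1.0
```

```bash
python3 - <<'E'
from h import *
show()
plan([([.648,0,.36],103,7),([.648,0,.31],103,3)])
d=r.read_camera('top')
P=[atz(d,p,.054)[:2] for p in [(305.2,164.8),(343.9,160.9),(353,221.5),(313.9,225.9)]]
print(np.round(P,4),np.mean(P,0))
a=atz(d,(240.5,62),.012);b=atz(d,(236.3,160),.012);v=a-b;print(a,b,np.degrees(np.arctan2(v[1],v[0])))
E
```

```text
t 3.05 p [0.5108 0.2026 0.3655] psi 125.28 z [ 0.003  0.006 -1.   ] F [ 0.52  1.01 -0.49] T [ 0.007 -0.013  0.02 ] w 1.0 q [-0.82  0.09  0.4   1.69 -0.04  1.36  0.2 ]
[[[-35, -0.7, 0.7], [0, 0, 3.2]], [[-34.9, 1.2, 0.7], [0, 0, 3.2]], [[-34.8, 3.2, 0.7], [0, 0, 3.2]], [[-34.6, 5.1, 0.7], [0, 0, 3.2]], [[-34.2, 7, 0.8], [0, 0, 3.2]], [[-33.8, 8.9, 0.8], [0, 0, 3.2]], [[-33.3, 10.8, 0.8], [0, 0, 3.2]], [[0, 0, 16.7], [0, 0, 0]], [[0, 0, 16.7], [0, 0, 0]], [[0, 0, 16.7], [0, 0, 0]]] 10
[[ 0.5514 -0.2054]
 [ 0.5668 -0.3207]
 [ 0.3864 -0.3472]
 [ 0.3703 -0.2329]] [ 0.46871829 -0.2765697 ]
[ 0.88879262 -0.00120188  0.012     ] [0.56987076 0.0015208  0.012     ] -0.4891294599867315
```

>>> carry_out([
  [[-35,-1,1],[0,0,3.2]],
  [[-35,1,1],[0,0,3.2]],
  [[-35,3,1],[0,0,3.2]],
  [[-35,5,1],[0,0,3.2]],
  [[-34,7,1],[0,0,3.2]],
  [[-34,9,1],[0,0,3.2]],
  [[-33,11,1],[0,0,3.2]],
  [[0,0,20],[0,0,0]],
  [[0,0,17],[0,0,0]],
  [[0,0,14],[0,0,0]],
])

```text
time_s: 4.35
tcp_pos: [0.6523, -0.018, 0.3071]
tcp_rot: [1.986, 2.427, 0.013]
contact_force: [-0.1, 0.3, -0.4]
grip_width: 1.001
```

```bash
cat >> h.py <<'E'
def look(name,things,zs):
    st=r.state(); d=save('wrist',name)
    for t,z in zip(things,zs):
        for m in r.mark_of(d,t)[:3]: print(t,round(m['p'],2),np.round(m['at'],1),atz(d,m['at'],z,st).round(4))
    return st,d
E
python3 - <<'E'
from h import *
show()
look('w1.png',['cap_top','unit'],[.15,0])
E
```

```text
t 4.35 p [ 0.6523 -0.018   0.3071] psi 101.44 z [ 0.01   0.003 -1.   ] F [-0.05  0.29 -0.44] T [ 0.007  0.008 -0.037] w 1.001 q [-0.49  0.37  0.6   1.53 -0.22  1.3   0.33]
cap_top 0.68 [241.9  60.9] [0.6265 0.0848 0.15  ]
cap_top 0.17 [125.2 264.3] [ 0.537  -0.1508  0.15  ]
unit 0.73 [243.2  72.3] [0.6271 0.0819 0.    ]
```

View pics/w1.png

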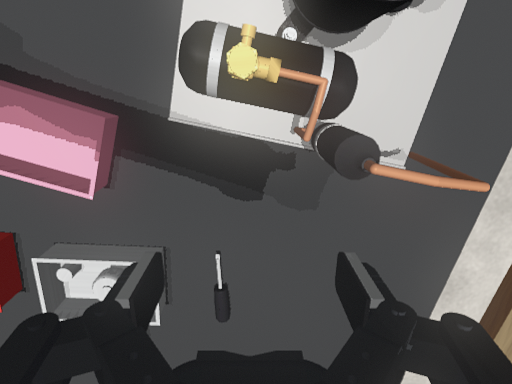

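```bash
python3 - <<'E'
from h import *
st=r.state();d=r.read_camera('wrist')
cv2.imwrite('pics/w1z.png',cv2.resize(d['pixels'][30:95,200:290],None,fx=8,fy=8,interpolation=cv2.INTER_CUBIC))
a=atz(d,(170,120),.012,st);b=atz(d,(405,163),.012,st);v=b-a;print(a,b,np.degrees(np.arctan2(v[1],v[0])))
plan([([.60,-.15,.34],102,3),([.515,-.338,.30],103,4),([.515,-.338,.25],103,3)])
E
```

```text
[ 5.37091305e-01 -2.63130968e-04  1.20000000e-02] [0.88682141 0.00644247 0.012     ] 1.098433549687112
[[[-39.6, -25.8, -10.9], [0.2, 0, -0.2]], [[-39.5, -26, -10.8], [0.2, 0, -0.2]], [[-39.5, -26.2, -10.7], [0.2, 0, -0.2]], [[-41.6, -30.6, 10], [0, 0, -0.3]], [[-41.4, -30.7, 10], [0, 0, -0.3]], [[-41.3, -30.9, 10], [0, 0, -0.2]], [[-41.2, -31.1, 10], [0, 0, -0.3]], [[0, 0, 16.7], [0, 0, 0]], [[0, 0, 16.7], [0, 0, 0]], [[0, 0, 16.7], [0, 0, 0]]] 10
```

View pics/w1z.png

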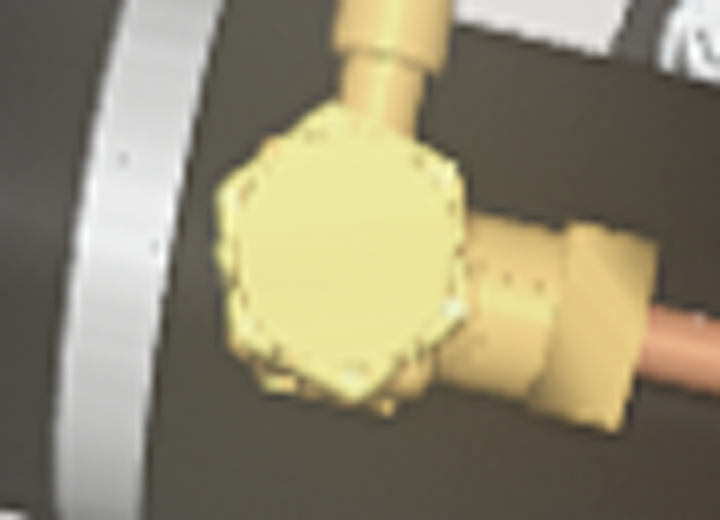

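>>> carry_out([
  [[-40,-26,-11],[0,0,-0.2]],
  [[-40,-26,-11],[0.2,0,-0.2]],
  [[-40,-26,-11],[0.2,0,-0.2]],
  [[-42,-31,10],[0,0,-0.3]],
  [[-42,-31,10],[0,0,-0.3]],
  [[-41,-31,10],[0,0,-0.2]],
  [[-36,-29,10],[0,0,-0.3]],
  [[0,0,22],[0,0,0]],
  [[0,0,18],[0,0,0]],
  [[0,0,12],[0,0,0]],
])

```text
time_s: 5.8
tcp_pos: [0.5239, -0.3431, 0.2589]
tcp_rot: [1.92, 2.453, 0.023]
contact_force: [0.1, 0.1, -0.6]
grip_width: 1.004
```

```bash
python3 - <<'E'
from h import *
show()
look('w2.png',['wrench','wrench_grip','spare_socket','pan'],[.002,.060,.002,0])
E
```

```text
t 5.8 p [ 0.5239 -0.3431  0.2589] psi 103.9 z [ 0.03  -0.005 -1.   ] F [ 0.13  0.06 -0.63] T [ 0.058 -0.044  0.017] w 1.004 q [-0.05  0.36  0.72  1.68 -0.27  1.18  0.98]
wrench 0.91 [232.5  73.4] [ 0.488 -0.253  0.002]
wrench_grip 0.66 [235.7 208.1] [ 0.5275 -0.4026  0.06  ]
spare_socket 0.72 [161.9  71.3] [ 0.4042 -0.2714  0.002 ]
pan 0.66 [214.7  92.3] [ 0.4712 -0.2799  0.    ]
pan 0.61 [ 5.  53.6] [ 0.2219 -0.2967  0.    ]
```

View pics/w2.png

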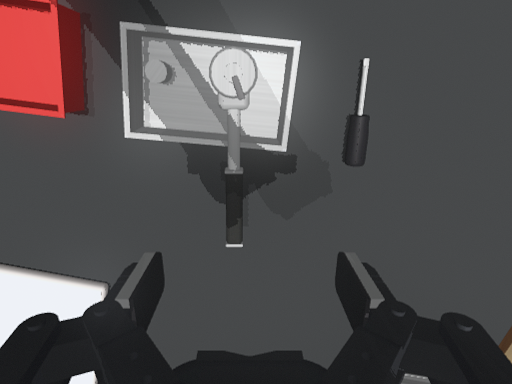

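```bash
python3 - <<'E'
from h import *
st=r.state();d=r.read_camera('wrist')
cv2.imwrite('pics/w2z.png',cv2.resize(d['pixels'][35:255,190:290],None,fx=2.7,fy=2.7,interpolation=cv2.INTER_CUBIC))
cv2.imwrite('pics/w2y.png',cv2.resize(d['pixels'][35:115,190:290],None,fx=7,fy=7,interpolation=cv2.INTER_CUBIC))
h=atz(d,(233.8,72),.074,st);e=atz(d,(234,246),.060,st);g=atz(d,(233.5,171),.065,st);k=atz(d,(234,170),.06,st)
print(h,e,g); v=(e-h)[:2];print(np.hypot(*v),np.degrees(np.arctan2(v[1],v[0])),np.hypot(*(g-h)[:2]))
E
```

```text
[ 0.49166935 -0.25282401  0.074     ] [ 0.53819883 -0.45444299  0.06      ] [ 0.51498753 -0.35613415  0.065     ]
0.2069183612177687 -77.0048377303944 0.10590902829835588
```

View pics/w2y.png

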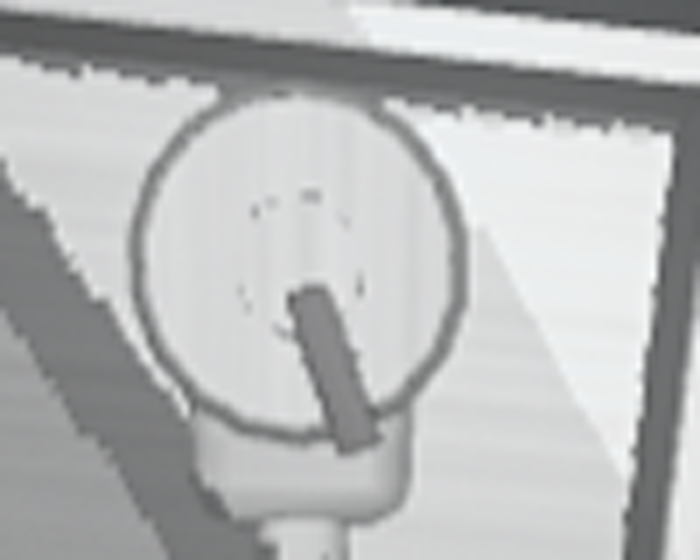

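View pics/w2z.png

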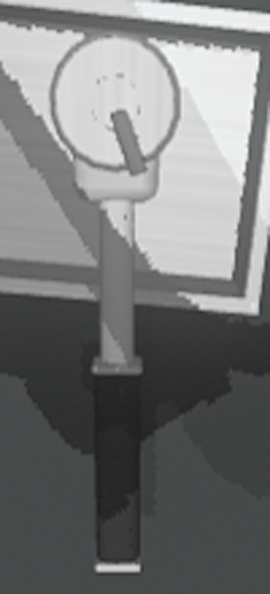

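```bash
python3 - <<'E'
from h import *
st=r.state();d=r.read_camera('wrist')
h=atz(d,(232.4,72.4),.074,st);e=atz(d,(233.3,246),.067,st);g=atz(d,(233.0,171),.068,st)
print(h,e,g); v=(e-h)[:2];L=np.hypot(*v);a=np.degrees(np.arctan2(v[1],v[0]));print(L,a,np.hypot(*(g-h)[:2]))
t=h[:2]+v/L*.15;print(t, (e+(g-e)*(50/98.))[:2])
t=h[:2]+v/L*.152
plan([([t[0],t[1],.12],a+180,5),([t[0],t[1],.045],a+180,5)])
E
```

```text
[ 0.49045351 -0.25380372  0.074     ] [ 0.53659971 -0.45113073  0.067     ] [ 0.51434992 -0.35577532  0.068     ]
0.20265098636264733 -76.8375547376651 0.10473416639446943
[ 0.52461041 -0.39986297] [ 0.52524778 -0.40248001]
[[[-11.1, -3.5, 28.1], [0.3, 0.1, 0.2]], [[-11.1, -3.3, 28.1], [0.3, 0.1, 0.2]], [[-11.2, -3.1, 28.1], [0.3, 0.1, 0.2]], [[-11.3, -2.9, 28.1], [0.3, 0.1, 0.2]], [[-11.4, -2.7, 28], [0.3, 0.1, 0.2]], [[0, 0, 15], [0, 0, 0]], [[0, 0, 15], [0, 0, 0]], [[0, 0, 15], [0, 0, 0]], [[0, 0, 15], [0, 0, 0]], [[0, 0, 15], [0, 0, 0]]] 10
```

>>> carry_out([
  [[-11,-3.5,28],[0.3,0.1,0.2]],
  [[-11,-3.5,28],[0.4,0.1,0.2]],
  [[-11,-3,28],[0.4,0.1,0.2]],
  [[-12,-3,28],[0.4,0.1,0.2]],
  [[-12,-3,28],[0.3,0.1,0.2]],
  [[0,0,15],[0,0,0]],
  [[0,0,15],[0,0,0]],
  [[0,0,15],[0,0,0]],
  [[0,0,12],[0,0,0]],
  [[0,0,0],[0,0,0]],
])

```text
time_s: 7.4
tcp_pos: [0.5349, -0.4041, 0.0643]
tcp_rot: [1.938, 2.454, 0.002]
contact_force: [0.6, -0.4, 0.3]
grip_width: 1.001
```

```bash
python3 - <<'E'
from h import *
st=show()
save('wrist','w3.png')
plan([([.525,-.4015,.041],103.1,3)])
E
```

```text
t 7.4 p [ 0.5349 -0.4041  0.0643] psi 103.4 z [ 0.013 -0.008 -1.   ] F [ 0.59 -0.41  0.26] T [-0.025  0.045 -0.01 ] w 1.001 q [ 0.14  0.67  0.6   1.69 -0.46  0.91  1.16]
[[[1.9, -3.2, 8], [0.2, 0.2, 0.1]], [[1.9, -3.2, 8], [0.2, 0.2, 0.1]], [[1.8, -3.1, 8], [0.2, 0.2, 0.1]]] 3
```

View pics/w3.png

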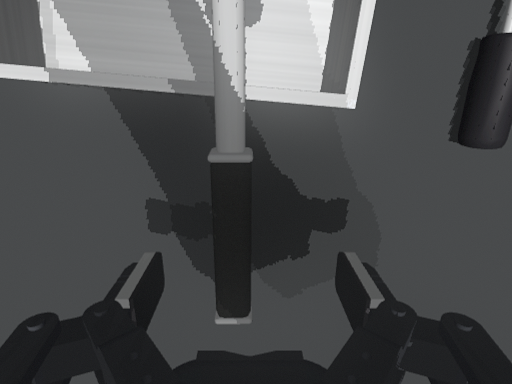

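>>> carry_out([
  [[2,-3.5,8],[0.2,0.2,0]],
  [[2,-3.5,8],[0.2,0.2,0]],
  [[2,-2.5,8],[0.2,0.2,0]],
  [[0,0,0],[0.1,0.1,0]],
  [[0,0,0],[0,0,0]],
  [[0,0,0],[0,0,0]],
  [[0,0,0],[0,0,0]],
  [[0,0,0],[0,0,0]],
  [[0,0,0],[0,0,0]],
  [[0,0,0],[0,0,0]],
])

```text
time_s: 8.7
tcp_pos: [0.5256, -0.4022, 0.0417]
tcp_rot: [1.946, 2.464, -0.001]
contact_force: [-1.1, 0.4, 0.2]
grip_width: 1.0
```

```bash
python3 - <<'E'
from h import *
st=show()
st,d=look('w4.png',['wrench_grip'],[.060])
plan([([.525,-.4010,.041],103.1,2)])
for c in [(231,155),(232,320)]: print(atz(d,c,.068,st))
E
```

```text
t 8.7 p [ 0.5256 -0.4022  0.0417] psi 103.39 z [ 0.002 -0.002 -1.   ] F [-1.11  0.44  0.17] T [-0.034  0.034 -0.   ] w 1.0 q [ 0.15  0.69  0.59  1.71 -0.48  0.88  1.18]
wrench_grip 0.58 [247.2 268.8] [ 0.5244 -0.4017  0.06  ]
[[[0.6, -0.2, 0.3], [0, 0.1, 0.1]], [[0.6, -0.2, 0.3], [0, 0.1, 0.1]]] 2
[ 0.50515104 -0.34765938  0.068     ]
[ 0.52266523 -0.42599327  0.068     ]
```

View pics/w4.png

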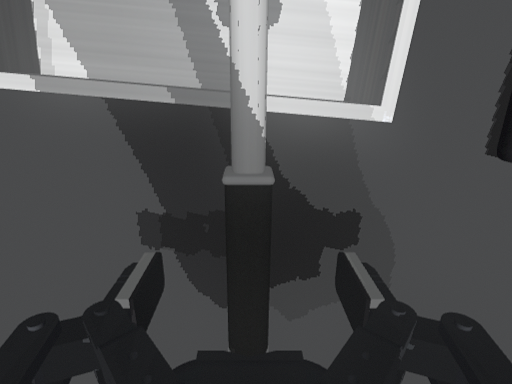

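>>> carry_out([
  [[0.5,0,0],[0,0.1,0]],
  [[0,0,0],[0,0,0]],
  [[0,0,0],[0,0,0]],
  [[0,0,0],[0,0,0]],
  [[0,0,0],[0,0,0]],
  [[0,0,0],[0,0,0]],
  [[0,0,0],[0,0,0]],
  [[0,0,0],[0,0,0]],
  [[0,0,0],[0,0,0]],
  [[0,0,0],[0,0,0]],
], jaw=-1, force=90)

```text
time_s: 10.05
tcp_pos: [0.5254, -0.4016, 0.0418]
tcp_rot: [1.947, 2.465, 0.001]
contact_force: [0.6, -0.0, 0.4]
grip_width: 0.216
```

```bash
python3 - <<'E'
from h import *
st=show()
save('wrist','w5.png')
# target: head axis -> cap axis
h=np.array([.4905,-.2538]);c=np.array([.6268,.0848])
p=st['tcp_pos'][:2]; off=p-h
print(off,np.hypot(*off),np.degrees(np.arctan2(off[1],off[0])), c+off)
E
```

```text
t 10.05 p [ 0.5254 -0.4016  0.0418] psi 103.4 z [ 0.001  0.    -1.   ] F [ 0.61 -0.01  0.44] T [ 0.055  0.037 -0.001] w 0.216 q [ 0.15  0.69  0.59  1.71 -0.48  0.89  1.18]
[ 0.0349478  -0.14779993] 0.15187550594213484 -76.6965575152598 [ 0.6617478  -0.06299993]
```

View pics/w5.png

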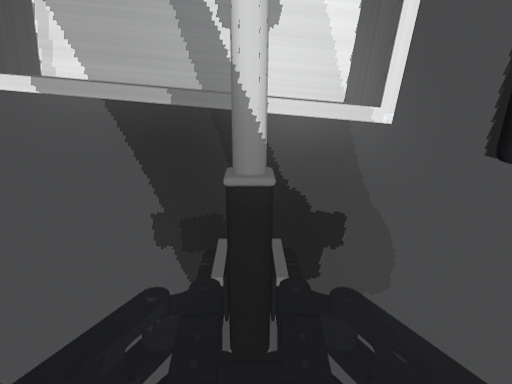

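>>> carry_out([
  [[0,0,-5],[0,0,0]],
  [[0,0,-10],[0,0,0]],
  [[0,0,-20],[0,0,0]],
  [[0,0,-30],[0,0,0]],
  [[0,0,-35],[0,0,0]],
  [[0,0,-35],[0,0,0]],
  [[0,0,-25],[0,0,0]],
  [[0,0,-12],[0,0,0]],
  [[0,0,-5],[0,0,0]],
  [[0,0,0],[0,0,0]],
])

```text
time_s: 11.35
tcp_pos: [0.5222, -0.402, 0.2272]
tcp_rot: [1.949, 2.464, -0.004]
contact_force: [-1.0, 0.7, -4.7]
grip_width: 0.218
```

```bash
python3 - <<'E'
from h import *
st=show()
save('wrist','w6.png');save('side','s6.png')
plan([([.6607,-.0630,.225],103.4,10)])
E
```

```text
t 11.35 p [ 0.5222 -0.402   0.2272] psi 103.31 z [-0.001 -0.002 -1.   ] F [-0.97  0.68 -4.69] T [-0.59  -0.164  0.043] w 0.218 q [ 0.06  0.48  0.71  1.6  -0.33  1.18  1.08]
[[[29.7, 21.3, 0], [0, 0, 0]], [[29.7, 21.3, 0], [0, 0, 0]], [[29.7, 21.3, 0], [0, 0, 0]], [[29.7, 21.3, 0.1], [0, 0, 0]], [[29.7, 21.3, 0.1], [0, 0, 0]], [[29.7, 21.3, 0.1], [0, 0, 0]], [[29.7, 21.3, 0.1], [0, 0, 0]], [[29.7, 21.3, 0.1], [0, 0, 0]], [[29.7, 21.3, 0.1], [0, 0, 0]], [[29.7, 21.3, 0.1], [0, 0, 0]]] 10
```

View pics/s6.png

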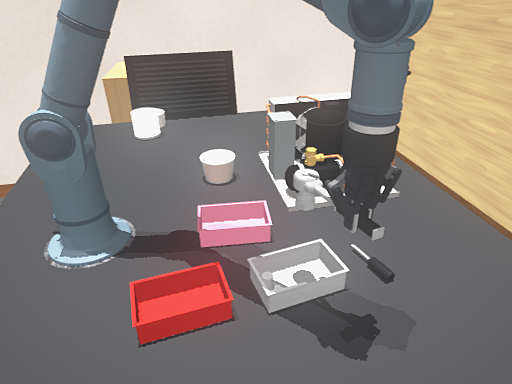

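View pics/w6.png

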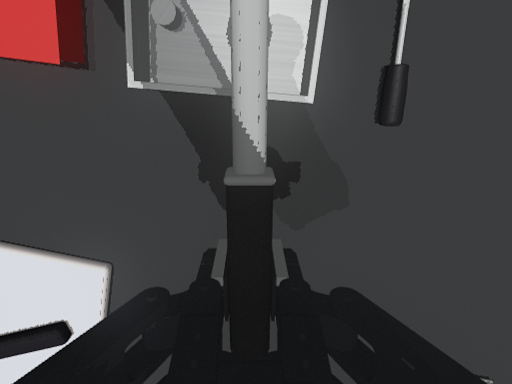

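>>> carry_out([
  [[15,11,0],[0,0,0]],
  [[27,19,0],[0,0,0]],
  [[36,26,0],[0,0,0]],
  [[41,30,0],[0,0,0]],
  [[41,30,0],[0,0,0]],
  [[41,30,0],[0,0,0]],
  [[36,26,0],[0,0,0]],
  [[28,20,0],[0,0,0]],
  [[15,10,0],[0,0,0]],
  [[5,4,0],[0,0,0]],
])

```text
time_s: 12.7
tcp_pos: [0.6558, -0.0503, 0.2135]
tcp_rot: [-1.923, -2.453, 0.016]
contact_force: [0.1, 0.0, -4.7]
grip_width: 0.218
```

```bash
cat >> h.py <<'E'
L=0.151
def head(st=None):
    st=st or r.state(); R=Ro.from_rotvec(st['tcp_rot'])
    return st['tcp_pos']+R.apply([L,0,-0.0398+0.0796])  # mouth is .0398 below... placeholder
E
python3 - <<'E'
from h import *
st=show()
save('wrist','w7.png');save('side','s7.png');d=save('top','t7.png')
for t in ['wrench','wrench_grip','cap_top']:
  print(t,[(round(m['p'],2),np.round(m['at'],1)) for m in r.mark_of(d,t)][:2])
plan([([.6607,-.0630,.20],103.4,10)])
E
```

```text
t 12.7 p [ 0.6558 -0.0503  0.2135] psi 103.8 z [-0.025  0.007 -1.   ] F [ 0.14  0.01 -4.74] T [-0.605 -0.197 -0.031] w 0.218 q [-0.44  0.49  0.62  1.6  -0.3   1.18  0.49]
wrench [(0.82, array([201.3, 128.4]))]
wrench_grip [(0.82, array([254. , 109.7]))]
cap_top [(0.62, array([201.2, 130.9])), (0.54, array([254.9, 108.6]))]
[[[-0.8, 0.4, 1.5], [-0.1, -0.1, 0]], [[-0.8, 0.4, 1.5], [-0.1, -0.1, 0]], [[-0.8, 0.4, 1.5], [-0.1, -0.1, 0]], [[-0.8, 0.4, 1.5], [-0.1, -0.1, 0]], [[-0.8, 0.4, 1.5], [-0.1, -0.1, 0]], [[-0.8, 0.3, 1.5], [-0.1, -0.1, 0]], [[-0.8, 0.3, 1.5], [-0.1, -0.1, 0]], [[-0.8, 0.3, 1.5], [-0.1, -0.1, 0]], [[-0.8, 0.3, 1.5], [-0.1, -0.1, 0]], [[-0.8, 0.3, 1.5], [-0.1, -0.1, 0]]] 10
```

View pics/s7.png

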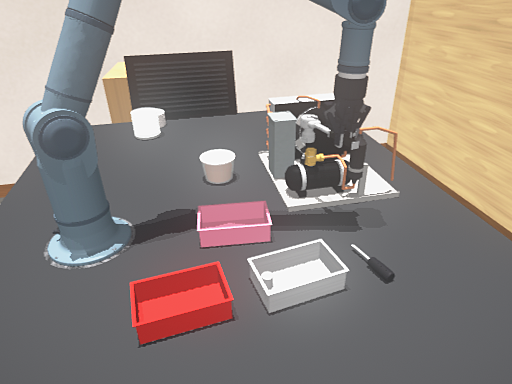

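View pics/w7.png

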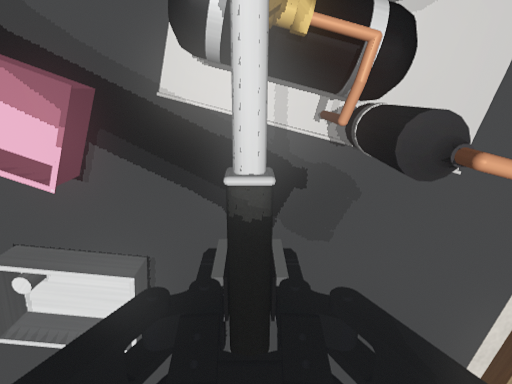

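>>> carry_out([
  [[-2,2,0],[-0.3,-0.5,0]],
  [[-2,1,0],[-0.3,-0.5,0]],
  [[-2,1,0],[-0.2,-0.4,0]],
  [[-2,0.5,1],[0,0,0]],
  [[-2,0,2],[0,0,0]],
  [[-1,0,2],[0,0,0]],
  [[-1,0,3],[0,0,0]],
  [[0,0,3],[0,0,0]],
  [[0,0,2],[0,0,0]],
  [[0,0,0],[0,0,0]],
])

```text
time_s: 14.25
tcp_pos: [0.6621, -0.0709, 0.2009]
tcp_rot: [1.948, 2.454, -0.025]
contact_force: [-0.3, 0.2, -4.6]
grip_width: 0.217
```

```bash
python3 - <<'E'
from h import *
st=show()
d=save('top','t8.png');e=save('side','s8.png')
cv2.imwrite('pics/s8z.png',cv2.resize(e['pixels'][100:220,250:410],None,fx=5,fy=5,interpolation=cv2.INTER_CUBIC)[:600])
plan([([.6615,-.0630,.194],103.4,10)])
E
```

```text
t 14.25 p [ 0.6621 -0.0709  0.2009] psi 103.12 z [-0.003 -0.017 -1.   ] F [-0.31  0.17 -4.6 ] T [-0.518 -0.117  0.014] w 0.217 q [-0.43  0.5   0.63  1.61 -0.3   1.14  0.5 ]
[[[0.8, 0.1, 0.7], [0, 0.1, 0]], [[0.8, 0.1, 0.7], [0, 0.1, 0]], [[0.8, 0.1, 0.7], [0, 0.1, 0]], [[0.8, 0.1, 0.7], [0, 0.1, 0]], [[0.8, 0.1, 0.7], [0, 0.1, 0]], [[0.8, 0.1, 0.7], [0, 0.1, 0]], [[0.8, 0.1, 0.7], [0, 0.1, 0]], [[0.8, 0.1, 0.7], [0, 0.1, 0]], [[0.8, 0.1, 0.7], [0, 0.1, 0]], [[0.8, 0.1, 0.7], [0, 0.1, 0]]] 10
```

View pics/s8z.png

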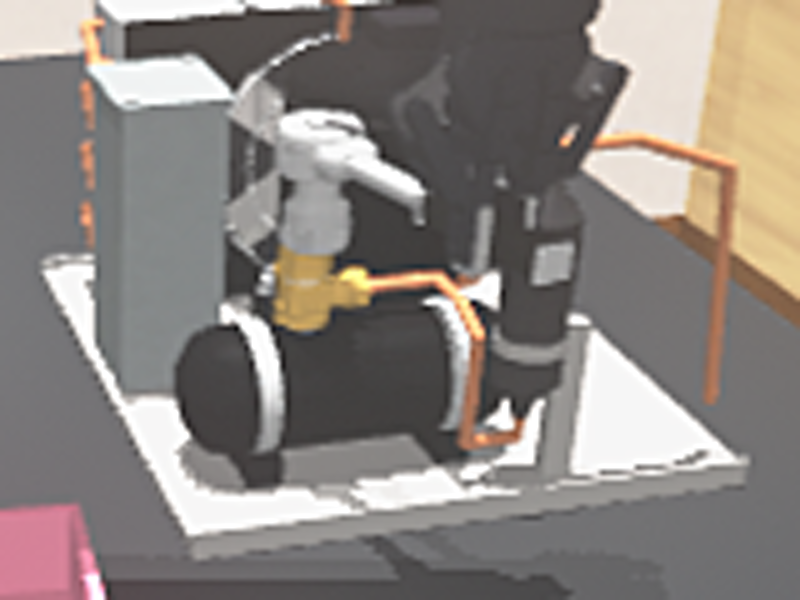

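>>> carry_out([
  [[2,0,0],[0,0.3,0]],
  [[2,0.3,1],[0,0.4,0]],
  [[2,0.3,1],[0,0.3,0]],
  [[1.5,0.2,1],[0,0,0]],
  [[0.5,0,1],[0,0,0]],
  [[0,0,1],[0,0,0]],
  [[0,0,0],[0,0,0]],
  [[0,0,0],[0,0,0]],
  [[0,0,0],[0,0,0]],
  [[0,0,0],[0,0,0]],
])

```text
time_s: 15.6
tcp_pos: [0.6615, -0.0624, 0.1963]
tcp_rot: [-1.95, -2.457, 0.005]
contact_force: [0.3, 0.8, -4.4]
grip_width: 0.219
```

```bash
python3 - <<'E'
from h import *
st=show()
R=Ro.from_rotvec(st['tcp_rot']); print('head',st['tcp_pos']+R.apply([.1515,0,.0398]))
plan([([.6615,-.0630,.190],103.4,5)])
E
```

```text
t 15.6 p [ 0.6615 -0.0624  0.1963] psi 103.12 z [-0.006  0.001 -1.   ] F [ 0.25  0.8  -4.44] T [-0.583 -0.161  0.029] w 0.219 q [-0.43  0.5   0.62  1.61 -0.31  1.14  0.5 ]
head [0.62686477 0.08515272 0.1568018 ]
[[[-0.1, 0, 1.3], [-0.1, 0, -0.1]], [[-0.1, 0, 1.3], [-0.1, 0, -0.1]], [[-0.1, 0, 1.3], [-0.1, 0, -0.1]], [[-0.1, 0, 1.3], [-0.1, 0, -0.1]], [[-0.1, 0, 1.3], [-0.1, 0, -0.1]]] 5
```

>>> carry_out([
  [[-0.3,0,1.5],[-0.3,0,-0.1]],
  [[-0.3,0,1.5],[0,0,-0.1]],
  [[0,0,1.5],[0,0,0]],
  [[0,0,1],[0,0,0]],
  [[0,0,1],[0,0,0]],
  [[0,0,1],[0,0,0]],
  [[0,0,0.5],[0,0,0]],
  [[0,0,0.5],[0,0,0]],
  [[0,0,0.5],[0,0,0]],
  [[0,0,0.5],[0,0,0]],
])

```text
time_s: 16.85
tcp_pos: [0.6618, -0.0623, 0.1876]
tcp_rot: [-1.946, -2.463, -0.005]
contact_force: [-0.0, 0.5, -1.4]
grip_width: 0.219
```

```bash
cat >> h.py <<'E'
def hd():
    st=show();R=Ro.from_rotvec(st['tcp_rot']); print('head',(st['tcp_pos']+R.apply([.1515,0,.0398])).round(4)); return st
E
python3 - <<'E'
from h import *
hd()
E
```

```text
t 16.85 p [ 0.6618 -0.0623  0.1876] psi 103.36 z [-0.     0.004 -1.   ] F [-0.04  0.45 -1.44] T [-0.218  0.155  0.116] w 0.219 q [-0.42  0.51  0.61  1.62 -0.32  1.11  0.51]
head [0.6268 0.0852 0.1484]
```

>>> carry_out([
  [[0.2,-4,0.7],[0,0,1.5]],
  [[0.2,-7.9,0.7],[0,0,3]],
  [[0.2,-7.9,0.7],[0,0,3]],
  [[0.2,-7.9,0.7],[0,0,3]],
  [[0.2,-7.9,0.7],[0,0,3]],
  [[0.2,-7.9,0.7],[0,0,3]],
  [[0.1,-4,0],[0,0,1.5]],
  [[0,0,-1],[0,0,0]],
  [[0,0,1],[0,0,0]],
  [[0,0,0.8],[0,0,0]],
])

```text
time_s: 18.1
tcp_pos: [0.6111, -0.0656, 0.1808]
tcp_rot: [-2.324, -2.108, -0.001]
contact_force: [-0.2, 0.1, -5.1]
grip_width: 0.219
```

```bash
python3 - <<'E'
from h import *
hd()
e=save('side','s9.png')
cv2.imwrite('pics/s9z.png',cv2.resize(e['pixels'][100:220,250:410],None,fx=5,fy=5,interpolation=cv2.INTER_CUBIC)[:600])
E
```

```text
t 18.1 p [ 0.6111 -0.0656  0.1808] psi 84.44 z [-0.002  0.003 -1.   ] F [-0.16  0.06 -5.07] T [-0.528  0.005 -0.021] w 0.219 q [-0.51  0.44  0.7   1.76 -0.32  1.07  0.21]
head [0.6257 0.0853 0.1414]
```

View pics/s9z.png

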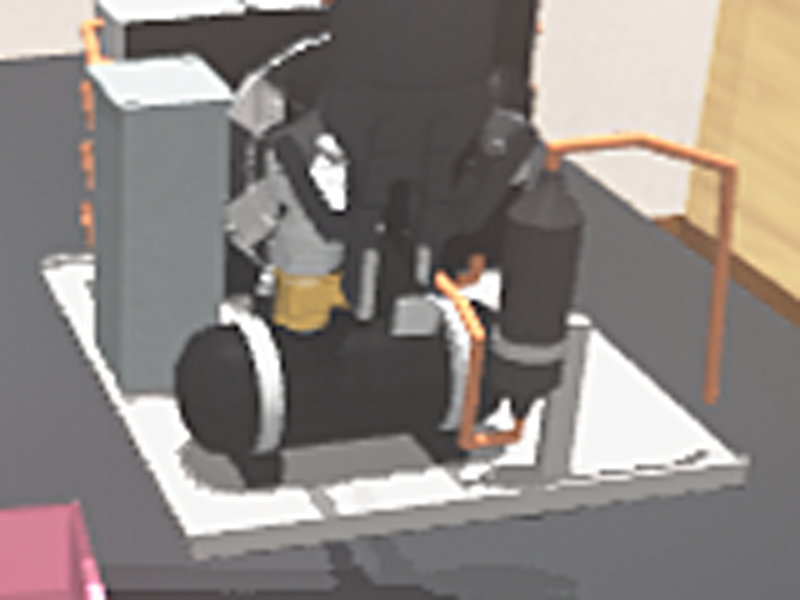

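>>> carry_out([
  [[0,0,1],[0,0,0]],
  [[0,0,1.5],[0,0,0]],
  [[0,0,1.5],[0,0,0]],
  [[0,0,1.5],[0,0,0]],
  [[0,0,1],[0,0,0]],
  [[0,0,1],[0,0,0]],
  [[0,0,1],[0,0,0]],
  [[0,0,1],[0,0,0]],
  [[0,0,1],[0,0,0]],
  [[0,0,1],[0,0,0]],
])

```text
time_s: 19.4
tcp_pos: [0.6123, -0.0666, 0.1723]
tcp_rot: [-2.324, -2.108, -0.007]
contact_force: [-2.4, -1.6, 3.7]
grip_width: 0.223
```

```bash
python3 - <<'E'
from h import *
hd()
E
```

```text
t 19.4 p [ 0.6123 -0.0666  0.1723] psi 84.42 z [ 0.001  0.006 -1.   ] F [-2.42 -1.59  3.66] T [0.263 0.559 0.342] w 0.223 q [-0.5   0.45  0.7   1.76 -0.33  1.05  0.22]
head [0.6271 0.0844 0.1334]
```

>>> carry_out([
  [[0.4,-10.5,0.2],[0,0,4]],
  [[1,-18,0.2],[0,0,7]],
  [[1,-18,0.2],[0,0,7]],
  [[1,-18,0.2],[0,0,7]],
  [[1,-18,0.2],[0,0,7]],
  [[1,-18,0.2],[0,0,7]],
  [[1,-18,0.2],[0,0,7]],
  [[1,-18,0.2],[0,0,7]],
  [[0.4,-10.5,0.2],[0,0,4]],
  [[0,0,0.2],[0,0,0]],
])

```text
time_s: 20.65
tcp_pos: [0.489, 0.0172, 0.1734]
tcp_rot: [-3.046, -0.716, 0.007]
contact_force: [-3.0, -2.0, 3.4]
grip_width: 0.215
```

```bash
cat >> h.py <<'E'
CAP=np.array([.6270,.0846])
def tq():
    st=hd(); rr=st['tcp_pos'][:2]-CAP; F=st['contact_force']
    print('hand ang',round(np.degrees(np.arctan2(rr[1],rr[0]))%360,1),'R',round(np.hypot(*rr)*1000,1),'handle(psi)',round((psi_of(st)+180)%360,1),'M_cap',round(st['torque'][2]+rr[0]*F[1]-rr[1]*F[0],3)); return st
E
python3 - <<'E'
from h import *
tq()
E
```

```text
t 20.65 p [0.489  0.0172 0.1734] psi 26.45 z [-0.007  0.012 -1.   ] F [-3.   -2.    3.36] T [-0.156  0.304  0.255] w 0.215 q [-0.99  0.22  0.97  2.06 -0.23  0.98 -1.  ]
head [0.6244 0.0852 0.1334]
hand ang 206.0 R 153.6 handle(psi) 206.5 M_cap 0.329
```

>>> carry_out([
  [[1,-13,0.2],[0.2,0,5]],
  [[1.2,-18.4,0.2],[0.2,0.2,7]],
  [[1.2,-18.4,0.2],[0.2,0.2,7]],
  [[1.2,-18.4,0.2],[0.1,0.2,7]],
  [[1.2,-18.4,0.2],[0,0,7]],
  [[1,-13,0.2],[0,0,5]],
  [[0.3,-6.5,0],[0,0,2.5]],
  [[0,0,0],[0,0,0]],
  [[0,0,0],[0,0,0]],
  [[0,0,0],[0,0,0]],
])

```text
time_s: 21.9
tcp_pos: [0.4775, 0.1245, 0.1748]
tcp_rot: [-3.088, 0.396, 0.017]
contact_force: [-6.1, -0.3, 4.2]
grip_width: 0.214
```

```bash
python3 - <<'E'
from h import *
tq()
save('wrist','w10.png');save('side','s10.png');save('top','t10.png')
E
```

```text
t 21.9 p [0.4775 0.1245 0.1748] psi -14.61 z [-0.007  0.029 -1.   ] F [-6.12 -0.31  4.18] T [-0.231  0.413  0.036] w 0.214 q [-1.26  0.24  1.06  2.06 -0.29  0.98 -1.87]
head [0.6238 0.0874 0.1329]
hand ang 165.1 R 154.7 handle(psi) 165.4 M_cap 0.326
```

View pics/w10.png

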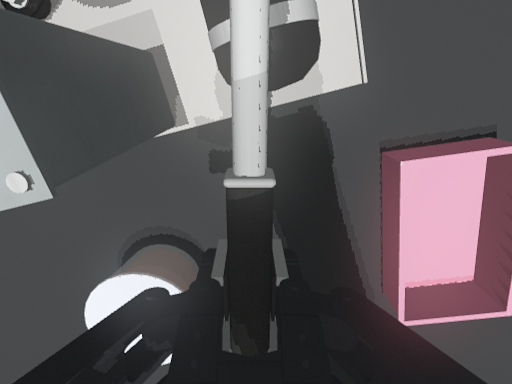

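View pics/t10.png

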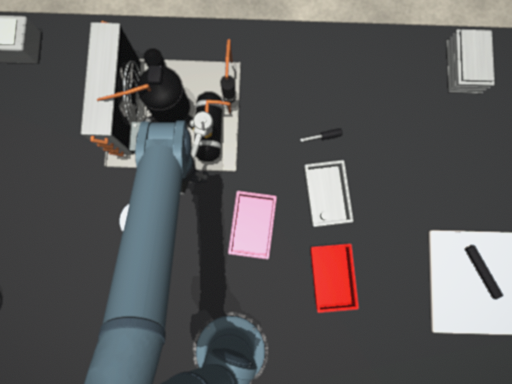

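>>> carry_out([
  [[0.2,13,0.2],[-0.4,0,-5]],
  [[1.2,21,0.2],[-0.4,0,-8]],
  [[1.6,23.6,0.2],[-0.4,0,-9]],
  [[1.6,23.6,0.2],[-0.4,0,-9]],
  [[1.6,23.6,0.2],[0,0,-9]],
  [[1.6,23.6,0.2],[0,0,-9]],
  [[1.6,23.6,0.2],[0,0,-9]],
  [[1.2,21,0.2],[0,0,-8]],
  [[0.4,13,0.2],[0,0,-5]],
  [[0,0,0],[0,0,0]],
])

```text
time_s: 23.3
tcp_pos: [0.5463, -0.0451, 0.1726]
tcp_rot: [-2.742, -1.531, -0.014]
contact_force: [-3.2, 0.7, 2.0]
grip_width: 0.211
```

```bash
python3 - <<'E'
from h import *
tq()
E
```

```text
t 23.3 p [ 0.5463 -0.0451  0.1726] psi 58.36 z [ 0.007  0.006 -1.   ] F [-3.16  0.72  1.95] T [0.397 0.315 0.283] w 0.211 q [-0.7   0.33  0.84  1.94 -0.3   0.99 -0.28]
head [0.626  0.0841 0.134 ]
hand ang 238.1 R 152.7 handle(psi) 238.4 M_cap -0.185
```

>>> carry_out([
  [[0.4,13,0.2],[0,0,-5]],
  [[1.3,21,0.2],[0,0,-8]],
  [[1.6,23.6,0.2],[0,0,-9]],
  [[1.6,23.6,0.2],[0,0,-9]],
  [[1.3,21,0.2],[0,0,-8]],
  [[0.7,16,0.2],[0,0,-6]],
  [[0.2,6.5,0.2],[0,0,-2.5]],
  [[0,0,0],[0,0,0]],
  [[0,0,0],[0,0,0]],
  [[0,0,0],[0,0,0]],
])

```text
time_s: 24.55
tcp_pos: [0.6693, -0.0611, 0.1732]
tcp_rot: [1.88, 2.508, 0.022]
contact_force: [-0.6, -0.2, 1.8]
grip_width: 0.214
```

```bash
python3 - <<'E'
from h import *
tq()
e=save('side','s11.png');save('wrist','w11.png')
cv2.imwrite('pics/s11z.png',cv2.resize(e['pixels'][100:220,250:410],None,fx=5,fy=5,interpolation=cv2.INTER_CUBIC)[:600])
E
```

```text
t 24.55 p [ 0.6693 -0.0611  0.1732] psi 106.29 z [ 0.014  0.007 -1.   ] F [-0.55 -0.17  1.78] T [0.309 0.459 0.198] w 0.214 q [-0.41  0.53  0.6   1.63 -0.34  1.08  0.57]
head [0.6274 0.0846 0.1338]
hand ang 286.2 R 151.7 handle(psi) 286.3 M_cap 0.11
```

View pics/s11z.png

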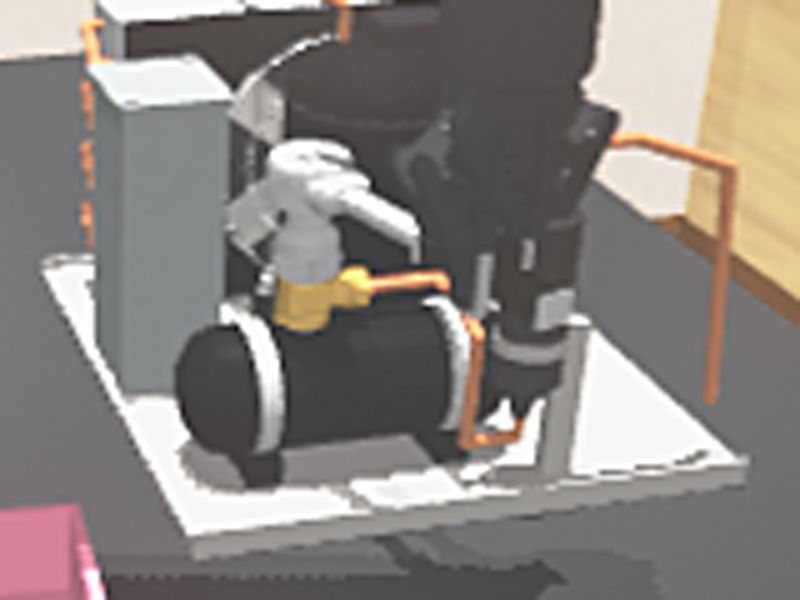

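View pics/w11.png

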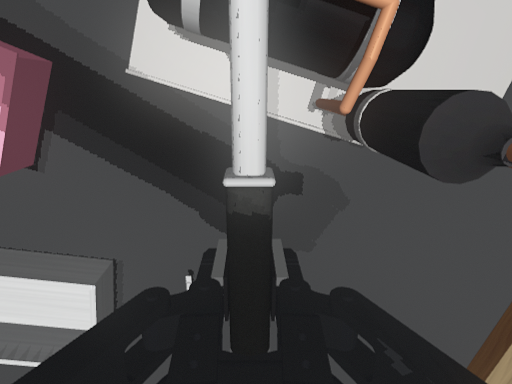

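>>> carry_out([
  [[0.4,-10.5,0.2],[-0.2,0.2,4]],
  [[0.9,-15.8,0.2],[-0.2,0.2,6]],
  [[1.2,-18.4,0.2],[0,0.2,7]],
  [[1.2,-18.4,0.2],[0,0.2,7]],
  [[1.2,-18.4,0.2],[0,0,7]],
  [[0.9,-15.8,0.2],[0,0,6]],
  [[0.4,-10.5,0.2],[0,0,4]],
  [[0.1,-5.2,0.2],[0,0,2]],
  [[0,0,0],[0,0,0]],
  [[0,0,0],[0,0,0]],
])

```text
time_s: 25.9
tcp_pos: [0.5549, -0.0503, 0.1701]
tcp_rot: [-2.683, -1.622, -0.045]
contact_force: [-2.1, -1.1, 1.8]
grip_width: 0.217
```

```bash
cat >> h.py <<'E'
def mavg(n=4):
    st=tq(); A=[]
    for i in range(n):
        s=r.state(); rr=s['tcp_pos'][:2]-CAP; F=s['contact_force']; A.append(np.r_[s['torque'][2]+rr[0]*F[1]-rr[1]*F[0],F])
        r.read_camera('wrist')
    print('avg M',np.mean(A,0).round(3),'each',np.round([a[0] for a in A],3))
E
python3 - <<'E'
from h import *
mavg()
E
```

```text
t 25.9 p [ 0.5549 -0.0503  0.1701] psi 62.32 z [ 0.021  0.02  -1.   ] F [-2.09 -1.07  1.84] T [0.133 0.28  0.277] w 0.217 q [-0.66  0.34  0.81  1.93 -0.32  0.98 -0.18]
head [0.6261 0.0846 0.1346]
hand ang 241.9 R 153.0 handle(psi) 242.3 M_cap 0.072
avg M [ 0.109 -2.017 -0.607  1.369] each [0.072 0.025 0.158 0.181]
```

>>> carry_out([
  [[0.2,-7.9,0.2],[0.1,-0.4,3]],
  [[0.3,-10.5,0.2],[0.1,-0.4,4]],
  [[0.3,-10.5,0.2],[0.1,-0.4,4]],
  [[0.2,-7.9,0.2],[0.1,-0.4,3]],
  [[0,-2.6,0.2],[0,0,1]],
  [[0,0,0],[0,0,0]],
  [[0,0,0],[0,0,0]],
  [[0,0,0],[0,0,0]],
  [[0,0,0],[0,0,0]],
  [[0,0,0],[0,0,0]],
])

```text
time_s: 27.35
tcp_pos: [0.5227, -0.028, 0.1715]
tcp_rot: [-2.876, -1.252, 0.001]
contact_force: [-3.5, -0.8, 4.1]
grip_width: 0.215
```

```bash
python3 - <<'E'
from h import *
mavg()
E
```

```text
t 27.35 p [ 0.5227 -0.028   0.1715] psi 47.03 z [-0.003  0.004 -1.   ] F [-3.48 -0.76  4.13] T [0.349 0.334 0.499] w 0.215 q [-0.8   0.29  0.89  1.99 -0.28  0.99 -0.52]
head [0.6258 0.083  0.1319]
hand ang 227.2 R 153.5 handle(psi) 227.0 M_cap 0.185
avg M [ 0.181 -3.471 -0.433  4.236] each [0.185 0.16  0.177 0.199]
```

>>> carry_out([
  [[0.2,-7.9,0],[0,0,3]],
  [[0.2,-10.5,0],[0,0,4]],
  [[0.2,-10.5,0],[0,0,4]],
  [[0.1,-5.3,0],[0,0,2]],
  [[0,0,0],[0,0,0]],
  [[0,0,0],[0,0,0]],
  [[0,0,0],[0,0,0]],
  [[0,0,0],[0,0,0]],
  [[0,0,0],[0,0,0]],
  [[0,0,0],[0,0,0]],
])

```text
time_s: 28.8
tcp_pos: [0.4991, -0.001, 0.1717]
tcp_rot: [-3.001, -0.909, 0.004]
contact_force: [-3.3, -0.0, 3.8]
grip_width: 0.218
```

```bash
python3 - <<'E'
from h import *
mavg(3)
E
```

```text
t 28.8 p [ 0.4991 -0.001   0.1717] psi 33.72 z [-0.004  0.005 -1.   ] F [-3.27 -0.05  3.77] T [0.307 0.388 0.46 ] w 0.218 q [-0.92  0.24  0.95  2.04 -0.24  0.98 -0.83]
head [0.625  0.0833 0.1318]
hand ang 213.8 R 153.9 handle(psi) 213.7 M_cap 0.187
avg M [ 0.246 -3.388 -0.411  3.852] each [0.187 0.282 0.27 ]
```

>>> carry_out([
  [[0,-7.9,0],[0,0,3]],
  [[0,-10.5,0],[0,0,4]],
  [[0,-7.9,0],[0,0,3]],
  [[0,-5.3,0],[0,0,2]],
  [[0,0,0],[0,0,0]],
  [[0,0,0],[0,0,0]],
  [[0,0,0],[0,0,0]],
  [[0,0,0],[0,0,0]],
  [[0,0,0],[0,0,0]],
  [[0,0,0],[0,0,0]],
])

```text
time_s: 30.2
tcp_pos: [0.4834, 0.0282, 0.1719]
tcp_rot: [-3.08, -0.583, 0.005]
contact_force: [-4.1, 0.6, 4.2]
grip_width: 0.22
```

```bash
python3 - <<'E'
from h import *
mavg(3)
E
```

```text
t 30.2 p [0.4834 0.0282 0.1719] psi 21.45 z [-0.005  0.006 -1.   ] F [-4.08  0.58  4.18] T [0.242 0.334 0.421] w 0.22 q [-1.04  0.21  1.    2.08 -0.22  0.97 -1.12]
head [0.6243 0.0838 0.1318]
hand ang 201.5 R 154.2 handle(psi) 201.5 M_cap 0.108
avg M [ 0.225 -4.331 -0.181  4.25 ] each [0.108 0.255 0.313]
```

>>> carry_out([
  [[0.1,-7.9,0],[0,0,3]],
  [[0.1,-9.2,0],[0,0,3.5]],
  [[0.1,-7.9,0],[0,0,3]],
  [[0,-1.3,0],[0,0,0.5]],
  [[0,0,0],[0,0,0]],
  [[0,0,0],[0,0,0]],
  [[0,0,0],[0,0,0]],
  [[0,0,0],[0,0,0]],
  [[0,0,0],[0,0,0]],
  [[0,0,0],[0,0,0]],
])

```text
time_s: 31.6
tcp_pos: [0.4754, 0.0545, 0.172]
tcp_rot: [-3.12, -0.308, 0.007]
contact_force: [-4.2, 0.4, 4.5]
grip_width: 0.216
```

```bash
python3 - <<'E'
from h import *
mavg(3)
E
```

```text
t 31.6 p [0.4754 0.0545 0.172 ] psi 11.27 z [-0.005  0.006 -1.   ] F [-4.18  0.39  4.55] T [0.141 0.359 0.264] w 0.216 q [-1.13  0.19  1.03  2.09 -0.21  0.97 -1.36]
head [0.6238 0.0843 0.1317]
hand ang 191.2 R 154.6 handle(psi) 191.3 M_cap 0.079
avg M [ 0.189 -4.3    0.143  5.132] each [0.079 0.152 0.335]
```

>>> carry_out([
  [[0.1,-7.9,0],[0,0,3]],
  [[0.1,-9.2,0],[0,0,3.5]],
  [[0.1,-7.9,0],[0,0,3]],
  [[0,-1.3,0],[0,0,0.5]],
  [[0,0,0],[0,0,0]],
  [[0,0,0],[0,0,0]],
  [[0,0,0],[0,0,0]],
  [[0,0,0],[0,0,0]],
  [[0,0,0],[0,0,0]],
  [[0,0,0],[0,0,0]],
])

```text
time_s: 33.0
tcp_pos: [0.4722, 0.0817, 0.1722]
tcp_rot: [-3.134, -0.03, 0.007]
contact_force: [-4.9, -0.1, 5.5]
grip_width: 0.218
```

```bash
python3 - <<'E'
from h import *
mavg(3)
E
```

```text
t 33.0 p [0.4722 0.0817 0.1722] psi 1.1 z [-0.004  0.008 -1.   ] F [-4.87 -0.08  5.51] T [0.194 0.31  0.35 ] w 0.218 q [-1.2   0.2   1.05  2.09 -0.22  0.97 -1.58]
head [0.6235 0.0849 0.1318]
hand ang 181.1 R 154.9 handle(psi) 181.1 M_cap 0.347
avg M [ 0.202 -4.471  0.839  5.502] each [0.347 0.099 0.158]
```

>>> carry_out([
  [[0.1,-7.9,0],[0,0,3]],
  [[0.1,-9.2,0],[0,0,3.5]],
  [[0.1,-7.9,0],[0,0,3]],
  [[0,-1.3,0],[0,0,0.5]],
  [[0,0,0],[0,0,0]],
  [[0,0,0],[0,0,0]],
  [[0,0,0],[0,0,0]],
  [[0,0,0],[0,0,0]],
  [[0,0,0],[0,0,0]],
  [[0,0,0],[0,0,0]],
])

```text
time_s: 34.4
tcp_pos: [0.4738, 0.109, 0.1726]
tcp_rot: [-3.123, 0.248, 0.007]
contact_force: [-3.8, 1.2, 3.2]
grip_width: 0.215
```

```bash
python3 - <<'E'
from h import *
mavg(3)
save('wrist','w12.png')
E
```

```text
t 34.4 p [0.4738 0.109  0.1726] psi -9.07 z [-0.004  0.009 -1.   ] F [-3.82  1.16  3.18] T [0.092 0.336 0.309] w 0.215 q [-1.26  0.23  1.07  2.08 -0.26  0.97 -1.78]
head [0.6233 0.0855 0.132 ]
hand ang 170.9 R 155.1 handle(psi) 170.9 M_cap 0.225
avg M [ 0.238 -4.029  0.938  3.442] each [0.225 0.292 0.197]
```

View pics/w12.png

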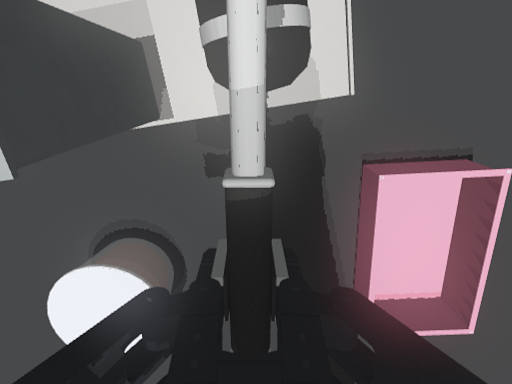

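>>> carry_out([
  [[0.2,13,0],[-0.1,0,-5]],
  [[1.2,21,0],[-0.1,0,-8]],
  [[1.6,23.6,0],[0,0,-9]],
  [[1.6,23.6,0],[0,0,-9]],
  [[1.6,23.6,0],[0,0,-9]],
  [[1.6,23.6,0],[0,0,-9]],
  [[1.4,21,0],[0,0,-8]],
  [[0.5,13,0],[0,0,-5]],
  [[0,0,0],[0,0,0]],
  [[0,0,0],[0,0,0]],
])

```text
time_s: 35.85
tcp_pos: [0.5373, -0.0401, 0.1709]
tcp_rot: [-2.795, -1.431, -0.017]
contact_force: [-1.1, 1.1, 1.1]
grip_width: 0.22
```

```bash
python3 - <<'E'
from h import *
mavg(2)
E
```

```text
t 35.85 p [ 0.5373 -0.0401  0.1709] psi 54.21 z [ 0.009  0.006 -1.   ] F [-1.08  1.13  1.15] T [0.649 0.127 0.292] w 0.22 q [-0.74  0.32  0.87  1.96 -0.3   0.98 -0.36]
head [0.6262 0.083  0.1327]
hand ang 234.3 R 153.6 handle(psi) 234.2 M_cap 0.055
avg M [ 0.033 -1.056  1.16   1.653] each [0.055 0.01 ]
```

>>> carry_out([
  [[0.2,-7.9,0.1],[0,-0.2,3]],
  [[0.3,-10.5,0.1],[0,-0.2,4]],
  [[0.3,-10.5,0.1],[0,0,4]],
  [[0.2,-7.9,0],[0,0,3]],
  [[0,0,0],[0,0,0]],
  [[0,0,0],[0,0,0]],
  [[0,0,0],[0,0,0]],
  [[0,0,0],[0,0,0]],
  [[0,0,0],[0,0,0]],
  [[0,0,0],[0,0,0]],
])

```text
time_s: 37.2
tcp_pos: [0.509, -0.0142, 0.1718]
tcp_rot: [2.952, 1.073, 0.011]
contact_force: [-2.3, 1.5, 1.5]
grip_width: 0.221
```

```bash
python3 - <<'E'
from h import *
mavg(3)
E
```

```text
t 37.2 p [ 0.509  -0.0142  0.1718] psi 39.94 z [ 0.007  0.001 -1.   ] F [-2.33  1.47  1.55] T [0.441 0.136 0.373] w 0.221 q [-0.88  0.26  0.94  2.03 -0.25  0.97 -0.69]
head [0.6254 0.0832 0.1329]
hand ang 219.9 R 153.9 handle(psi) 219.9 M_cap -0.031
avg M [ 0.09  -1.587  1.204  1.564] each [-0.031  0.176  0.125]
```

>>> carry_out([
  [[0.1,-7.9,0],[0,0,3]],
  [[0.1,-9.2,0],[0,0,3.5]],
  [[0.1,-7.9,0],[0,0,3]],
  [[0,-1.3,0],[0,0,0.5]],
  [[0,0,0],[0,0,0]],
  [[0,0,0],[0,0,0]],
  [[0,0,0],[0,0,0]],
  [[0,0,0],[0,0,0]],
  [[0,0,0],[0,0,0]],
  [[0,0,0],[0,0,0]],
])

```text
time_s: 38.6
tcp_pos: [0.4934, 0.0077, 0.1718]
tcp_rot: [3.035, 0.81, 0.01]
contact_force: [-2.2, 1.0, 1.4]
grip_width: 0.215
```

```bash
python3 - <<'E'
from h import *
mavg(3)
E
```

```text
t 38.6 p [0.4934 0.0077 0.1718] psi 29.88 z [ 0.006  0.001 -1.   ] F [-2.22  1.01  1.39] T [0.52  0.184 0.509] w 0.215 q [-0.98  0.22  0.98  2.06 -0.23  0.96 -0.93]
head [0.625  0.0832 0.1329]
hand ang 209.9 R 154.2 handle(psi) 209.9 M_cap 0.203
avg M [ 0.199 -2.153  1.032  1.546] each [0.203 0.155 0.238]
```

>>> carry_out([
  [[0.1,-7.9,0],[0,0,3]],
  [[0.1,-9.2,0],[0,0,3.5]],
  [[0.1,-7.9,0],[0,0,3]],
  [[0,0,0],[0,0,0]],
  [[0,0,0],[0,0,0]],
  [[0,0,0],[0,0,0]],
  [[0,0,0],[0,0,0]],
  [[0,0,0],[0,0,0]],
  [[0,0,0],[0,0,0]],
  [[0,0,0],[0,0,0]],
])

```text
time_s: 40.0
tcp_pos: [0.4825, 0.0297, 0.1718]
tcp_rot: [3.089, 0.559, 0.01]
contact_force: [-1.8, 0.8, 2.1]
grip_width: 0.217
```

```bash
python3 - <<'E'
from h import *
mavg(3)
save('wrist','w13.png')
E
```

```text
t 40.0 p [0.4825 0.0297 0.1718] psi 20.53 z [ 0.006 -0.001 -1.   ] F [-1.83  0.85  2.07] T [0.459 0.164 0.869] w 0.217 q [-1.07  0.2   1.02  2.09 -0.2   0.95 -1.15]
head [0.6246 0.0828 0.1329]
hand ang 200.8 R 154.6 handle(psi) 200.5 M_cap 0.646
avg M [ 0.598 -1.825  0.852  1.833] each [0.646 0.485 0.662]
```

View pics/w13.png

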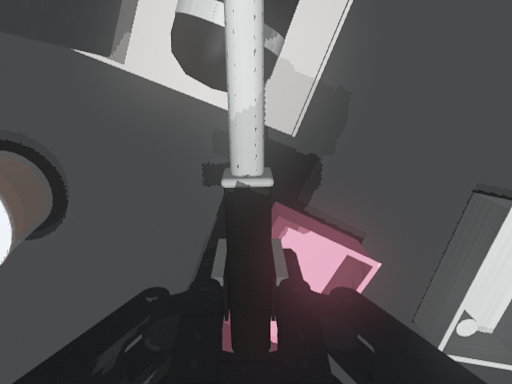

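>>> carry_out([
  [[0,-4.2,0],[0,0,1.6]],
  [[0,-5.3,0],[0,0,2]],
  [[0,-4.2,0],[0,0,1.6]],
  [[0,0,0],[0,0,0]],
  [[0,0,0],[0,0,0]],
  [[0,0,0],[0,0,0]],
  [[0,0,0],[0,0,0]],
  [[0,0,0],[0,0,0]],
  [[0,0,0],[0,0,0]],
  [[0,0,0],[0,0,0]],
])

```text
time_s: 41.45
tcp_pos: [0.4781, 0.0422, 0.1718]
tcp_rot: [3.11, 0.421, 0.01]
contact_force: [-1.9, 1.9, 2.4]
grip_width: 0.215
```

```bash
python3 - <<'E'
from h import *
mavg(4)
E
```

```text
t 41.45 p [0.4781 0.0422 0.1718] psi 15.44 z [ 0.007 -0.002 -1.   ] F [-1.86  1.87  2.39] T [0.479 0.198 0.989] w 0.215 q [-1.11  0.19  1.03  2.09 -0.2   0.95 -1.28]
head [0.6244 0.0824 0.1329]
hand ang 195.9 R 154.8 handle(psi) 195.4 M_cap 0.632
avg M [ 0.669 -1.946  1.595  1.974] each [0.632 0.707 0.691 0.648]
```

>>> carry_out([
  [[0,-4,0],[0,0,1.5]],
  [[0,-5.3,0],[0,0,2]],
  [[0,0,0],[0,0,0.2]],
  [[0,0,0],[0,0,0]],
  [[0,0,0],[0,0,0]],
  [[0,0,0],[0,0,0]],
  [[0,0,0],[0,0,0]],
  [[0,0,0],[0,0,0]],
  [[0,0,0],[0,0,0]],
  [[0,0,0],[0,0,0]],
])

```text
time_s: 42.9
tcp_pos: [0.4756, 0.0517, 0.1718]
tcp_rot: [3.122, 0.318, 0.01]
contact_force: [-2.2, 1.3, 2.5]
grip_width: 0.217
```

```bash
python3 - <<'E'
from h import *
mavg(4)
save('wrist','w14.png')
E
```

```text
t 42.9 p [0.4756 0.0517 0.1718] psi 11.65 z [ 0.006 -0.003 -1.   ] F [-2.21  1.27  2.51] T [0.296 0.193 1.083] w 0.217 q [-1.15  0.19  1.04  2.1  -0.19  0.95 -1.37]
head [0.6242 0.0822 0.1329]
hand ang 192.2 R 154.9 handle(psi) 191.6 M_cap 0.818
avg M [ 0.935 -2.473  0.74   2.622] each [0.818 0.995 0.886 1.04 ]
```

View pics/w14.png

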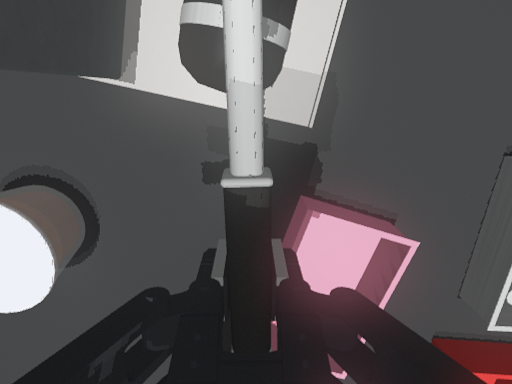

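>>> carry_out([
  [[0.1,5.3,0],[0,0,-2]],
  [[0.3,13,0],[0,0,-5]],
  [[0.3,13,0],[0,0,-5]],
  [[0,5.3,0],[0,0,-2]],
  [[0,0,0],[0,0,0]],
  [[0,0,-1],[0,0,0]],
  [[0,0,-2],[0,0,0]],
  [[0,0,-3],[0,0,0]],
  [[0,0,-4],[0,0,0]],
  [[0,0,-4],[0,0,0]],
])

```text
time_s: 44.4
tcp_pos: [0.4882, 0.0198, 0.1839]
tcp_rot: [3.063, 0.686, 0.02]
contact_force: [3.7, 3.1, -7.4]
grip_width: 0.217
```

```bash
python3 - <<'E'
from h import *
mavg(1)
e=save('side','s15.png')
cv2.imwrite('pics/s15z.png',cv2.resize(e['pixels'][100:220,250:410],None,fx=5,fy=5,interpolation=cv2.INTER_CUBIC)[:600])
E
```

```text
t 44.4 p [0.4882 0.0198 0.1839] psi 25.24 z [ 0.013  0.    -1.   ] F [ 3.66  3.06 -7.36] T [ 0.297 -0.102  0.258] w 0.217 q [-1.05  0.18  1.01  2.07 -0.18  0.97 -1.07]
head [0.6257 0.0844 0.1459]
hand ang 205.0 R 153.2 handle(psi) 205.2 M_cap 0.07
avg M [ 0.07   3.656  3.064 -7.356] each [0.07]
```

View pics/s15z.png

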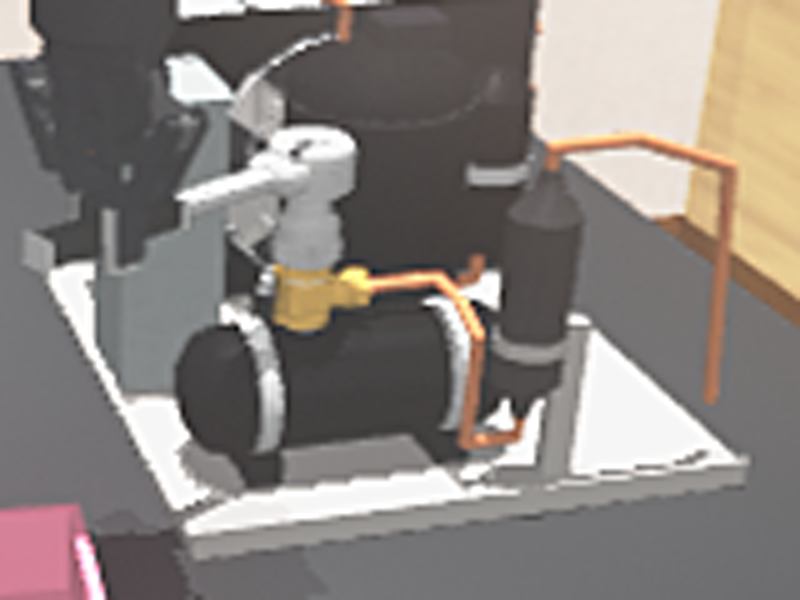

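>>> carry_out([
  [[0,0,-4],[0,-0.3,0]],
  [[0,0,-5],[0,-0.3,0]],
  [[0,0,-7],[0,0,0]],
  [[0,0,-9],[0,0,0]],
  [[0,0,-9],[0,0,0]],
  [[0,0,-7],[0,0,0]],
  [[0,0,-4],[0,0,0]],
  [[0,0,-1],[0,0,0]],
  [[0,0,0],[0,0,0]],
  [[0,0,0],[0,0,0]],
])

```text
time_s: 45.75
tcp_pos: [0.4837, 0.0152, 0.2309]
tcp_rot: [3.063, 0.671, -0.012]
contact_force: [0.4, -0.3, -3.9]
grip_width: 0.215
```

```bash
python3 - <<'E'
from h import *
show()
e=save('side','s16.png')
cv2.imwrite('pics/s16z.png',cv2.resize(e['pixels'][100:220,250:410],None,fx=5,fy=5,interpolation=cv2.INTER_CUBIC)[:600])
st=r.state(); p=st['tcp_pos']; q=np.array([.5254,-.4016,.225]); 
w=lambda f:p+(q-p)*f
a=psi_of(st);b=103.4
fs=np.cumsum([.04,.08,.11,.12,.12,.12,.12,.11,.09,.06,.03])
plan([(w(f),a+(b-a)*f,1) for f in fs])
E
```

```text
t 45.75 p [0.4837 0.0152 0.2309] psi 24.71 z [-0.006 -0.008 -1.   ] F [ 0.36 -0.27 -3.92] T [-0.248  0.543 -0.008] w 0.215 q [-1.1   0.08  1.04  2.02 -0.07  1.09 -1.17]
[[[-5.5, 15.8, 0.4], [0.2, 0.5, -3.1]], [[-12.6, 31, 0.5], [0, 0, -6.3]], [[-21.9, 40.5, 0.6], [0, 0, -8.7]], [[-30.3, 40.1, 0.7], [0, 0, -9.4]], [[-36.5, 34.6, 0.7], [0, 0, -9.4]], [[-41.7, 28.1, 0.7], [0, 0, -9.4]], [[-45.7, 20.9, 0.7], [0, 0, -9.4]], [[-44.5, 12, 0.6], [0, 0, -8.7]], [[-37.5, 4.3, 0.5], [0, 0, -7.1]], [[-25.1, -0.3, 0.4], [0, 0, -4.7]], [[-12.5, -1.2, 0.2], [0, 0, -2.4]]] 11
```

View pics/s16z.png

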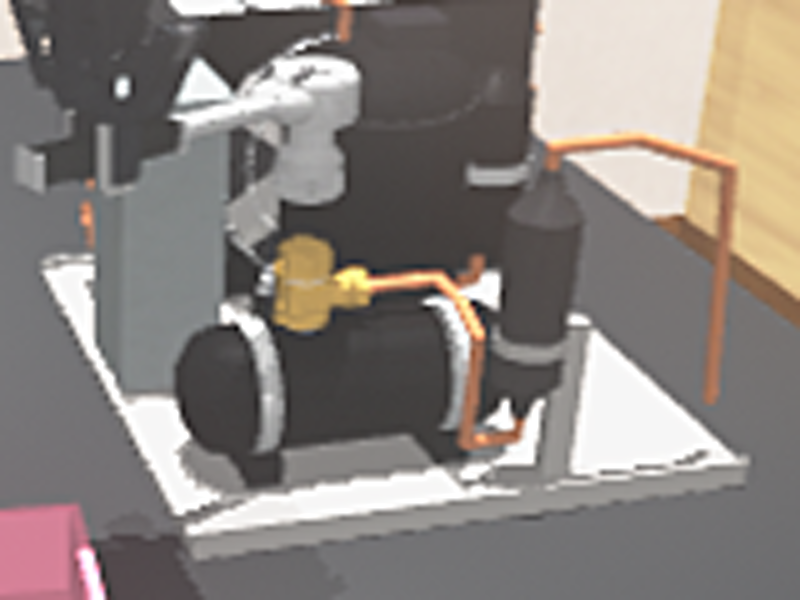

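>>> carry_out([
  [[-6,16,0],[0.2,0.5,-3]],
  [[-13,31,0],[0,0,-6.3]],
  [[-22,40,0],[0,0,-8.7]],
  [[-30,40,0],[0,0,-9.4]],
  [[-37,35,0],[0,0,-9.4]],
  [[-42,28,0],[0,0,-9.4]],
  [[-46,21,0],[0,0,-9.4]],
  [[-44,12,0],[0,0,-8.7]],
  [[-37,4,0],[0,0,-7]],
  [[-22,0,0],[0,0,-4.5]],
])

```text
time_s: 47.05
tcp_pos: [0.5277, -0.3795, 0.2299]
tcp_rot: [1.988, 2.412, -0.015]
contact_force: [0.6, -0.3, -4.6]
grip_width: 0.217
```

```bash
python3 - <<'E'
from h import *
show()
save('wrist','w17.png')
plan([([.5254,-.4016,.19],103.4,4),([.5254,-.4016,.070],103.4,6)])
E
```

```text
t 47.05 p [ 0.5277 -0.3795  0.2299] psi 101.0 z [ 0.006 -0.017 -1.   ] F [ 0.62 -0.29 -4.63] T [-0.518 -0.105 -0.034] w 0.217 q [-0.07  0.48  0.83  1.64 -0.37  1.17  1.04]
[[[-4.2, -1.3, 10.2], [0, 0.3, -0.6]], [[-4.3, -1.3, 10.1], [0, 0.3, -0.6]], [[-4.3, -1.4, 10.1], [0, 0.3, -0.6]], [[-4.3, -1.4, 10.1], [0, 0.3, -0.6]], [[0, 0, 20], [0, 0, 0]], [[0, 0, 20], [0, 0, 0]], [[0, 0, 20], [0, 0, 0]], [[0, 0, 20], [0, 0, 0]], [[0, 0, 20], [0, 0, 0]], [[0, 0, 20], [0, 0, 0]]] 10
```

View pics/w17.png

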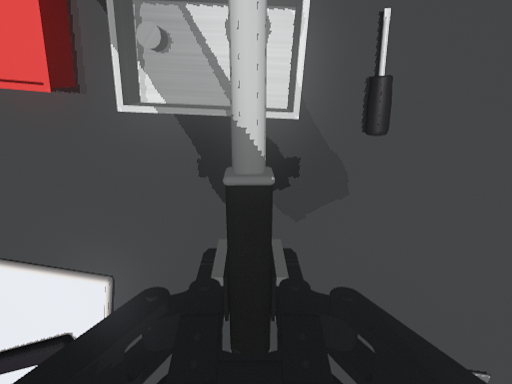

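>>> carry_out([
  [[-7,-1,5],[0,0.4,-0.6]],
  [[-8,-1,10],[0,0.3,-0.6]],
  [[-7,-1,12],[0,0.3,-0.6]],
  [[-5,-1,15],[0,0,-0.4]],
  [[-2,0,20],[0,0,0]],
  [[0,0,25],[0,0,0]],
  [[0,0,25],[0,0,0]],
  [[0,0,18],[0,0,0]],
  [[0,0,10],[0,0,0]],
  [[0,0,4],[0,0,0]],
])

```text
time_s: 48.35
tcp_pos: [0.5332, -0.4112, 0.0731]
tcp_rot: [1.94, 2.466, -0.001]
contact_force: [-0.3, 0.7, -4.6]
grip_width: 0.22
```

```bash
python3 - <<'E'
from h import *
show()
save('wrist','w18.png');e=save('side','s18.png')
cv2.imwrite('pics/s18z.png',cv2.resize(e['pixels'][210:330,230:390],None,fx=5,fy=5,interpolation=cv2.INTER_CUBIC)[:600])
plan([([.527,-.409,.043],103.4,6)])
E
```

```text
t 48.35 p [ 0.5332 -0.4112  0.0731] psi 103.61 z [ 0.002 -0.003 -1.   ] F [-0.29  0.68 -4.63] T [-0.581 -0.182 -0.03 ] w 0.22 q [ 0.09  0.7   0.7   1.68 -0.53  0.96  1.22]
[[[0.7, -0.9, 5.1], [0, 0, 0]], [[0.6, -0.9, 5.1], [0, 0, 0]], [[0.6, -0.9, 5.1], [0, 0, 0]], [[0.6, -0.9, 5.1], [0, 0, 0]], [[0.6, -0.9, 5.1], [0, 0, 0]], [[0.6, -0.9, 5.1], [0, 0, 0]]] 6
```

View pics/s18z.png

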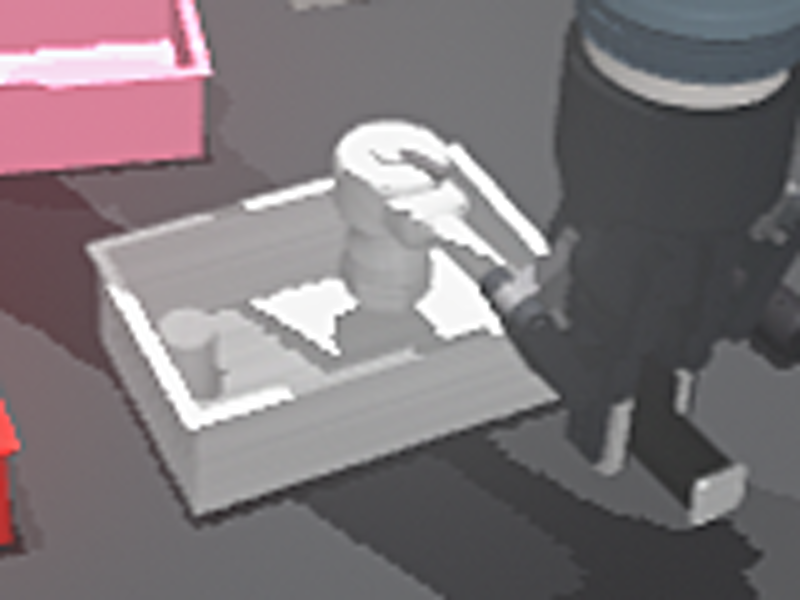

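Socket is inside the pan (zoom ~(390,280)), spare untouched. Lower about 31 mm to contact.

>>> carry_out([
  [[0,-2,5],[0,0,0]],
  [[0,-2,6],[0,0,0]],
  [[0,-1,6],[0,0,0]],
  [[0,0,5],[0,0,0]],
  [[0,0,3],[0,0,0]],
  [[0,0,2],[0,0,0]],
  [[0,0,1],[0,0,0]],
  [[0,0,1],[0,0,0]],
  [[0,0,0.7],[0,0,0]],
  [[0,0,0.5],[0,0,0]],
])

```text
time_s: 49.7
tcp_pos: [0.5302, -0.4146, 0.0448]
tcp_rot: [1.936, 2.461, -0.0]
contact_force: [0.4, -0.3, -3.9]
grip_width: 0.215
```

```bash
python3 - <<'E'
from h import *
show()
E
```

```text
t 49.7 p [ 0.5302 -0.4146  0.0448] psi 103.61 z [ 0.008 -0.006 -1.   ] F [ 0.43 -0.28 -3.87] T [-0.409 -0.037  0.049] w 0.215 q [ 0.11  0.73  0.67  1.69 -0.55  0.91  1.24]
```

>>> carry_out([
  [[0,0,1],[0.2,0.3,0]],
  [[0,0,1],[0.2,0,0]],
  [[0,0,1],[0,0,0]],
  [[0,0,1],[0,0,0]],
  [[0,0,0.7],[0,0,0]],
  [[0,0,0.7],[0,0,0]],
  [[0,0,0.7],[0,0,0]],
  [[0,0,0.5],[0,0,0]],
  [[0,0,0.5],[0,0,0]],
  [[0,0,0],[0,0,0]],
])

```text
time_s: 50.95
tcp_pos: [0.5308, -0.4153, 0.0414]
tcp_rot: [1.942, 2.468, 0.0]
contact_force: [-1.0, 0.9, 3.3]
grip_width: 0.217
```

```bash
python3 - <<'E'
from h import *
show()
e=save('side','s19.png')
cv2.imwrite('pics/s19z.png',cv2.resize(e['pixels'][210:330,230:390],None,fx=5,fy=5,interpolation=cv2.INTER_CUBIC)[:600])
E
```

```text
t 50.95 p [ 0.5308 -0.4153  0.0414] psi 103.6 z [ 0.001 -0.001 -1.   ] F [-1.04  0.88  3.26] T [0.343 0.403 0.093] w 0.217 q [ 0.12  0.74  0.67  1.68 -0.55  0.92  1.24]
```

View pics/s19z.png

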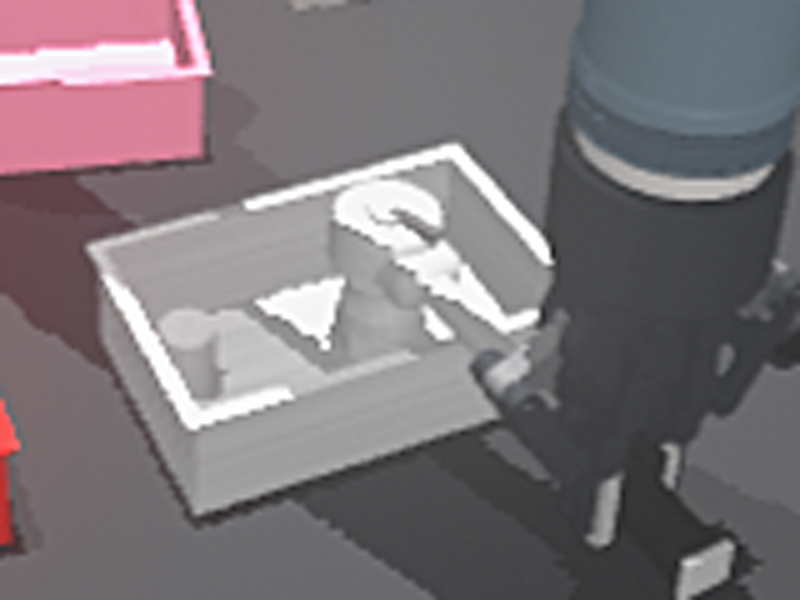

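>>> carry_out([
  [[0,0,-0.4],[0,0,0]],
  [[0,0,0],[0,0,0]],
  [[0,0,0],[0,0,0]],
  [[0,0,0],[0,0,0]],
  [[0,0,0],[0,0,0]],
  [[0,0,0],[0,0,0]],
  [[0,0,0],[0,0,0]],
  [[0,0,0],[0,0,0]],
  [[0,0,0],[0,0,0]],
  [[0,0,0],[0,0,0]],
], jaw=1)

```text
time_s: 52.25
tcp_pos: [0.5321, -0.4155, 0.0407]
tcp_rot: [1.941, 2.465, -0.0]
contact_force: [-0.0, -0.6, -0.1]
grip_width: 1.002
```

```bash
python3 - <<'E'
from h import *
show()
save('wrist','w20.png')
E
```

```text
t 52.25 p [ 0.5321 -0.4155  0.0407] psi 103.58 z [ 0.003 -0.003 -1.   ] F [-0.03 -0.64 -0.14] T [-0.02   0.001 -0.005] w 1.002 q [ 0.12  0.74  0.67  1.68 -0.56  0.92  1.24]
```

View pics/w20.png

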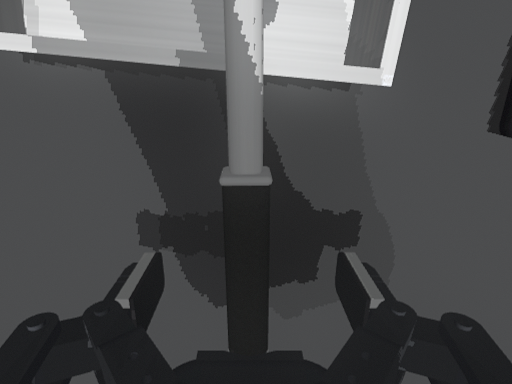

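>>> carry_out([
  [[0,0,-10],[0,0,0]],
  [[0,0,-20],[0,0,0]],
  [[0,0,-30],[0,0,0]],
  [[0,0,-35],[0,0,0]],
  [[0,0,-35],[0,0,0]],
  [[0,0,-35],[0,0,0]],
  [[0,0,-25],[0,0,0]],
  [[0,0,-12],[0,0,0]],
  [[0,0,0],[0,0,0]],
  [[0,0,0],[0,0,0]],
])

```text
time_s: 53.55
tcp_pos: [0.5309, -0.4172, 0.2601]
tcp_rot: [1.939, 2.455, 0.002]
contact_force: [-0.3, 0.5, -0.0]
grip_width: 0.998
```

```bash
python3 - <<'E'
from h import *
show()
look('w21.png',['wrench','spare_socket','pan'],[.002,.002,0])
st=r.state();d=save('top','t21.png');e=save('side','s21.png')
for t,z in [('wrench',.002),('spare_socket',.002),('tub',0),('screwdriver',0)]:
    for m in r.mark_of(d,t)[:2]: print(t,round(m['p'],2),np.round(m['at'],1),atz(d,m['at'],z).round(4))
    for m in r.mark_of(e,t)[:2]: print(' side',t,round(m['p'],2),np.round(m['at'],1),atz(e,m['at'],z).round(4))
E
```

```text
t 53.55 p [ 0.5309 -0.4172  0.2601] psi 103.4 z [ 0.011 -0.007 -1.   ] F [-0.28  0.46 -0.03] T [ 0.033  0.044 -0.005] w 0.998 q [ 0.02  0.51  0.82  1.54 -0.38  1.25  1.13]
wrench 0.7 [242.7  21.6] [ 0.4905 -0.2694  0.002 ]
spare_socket 0.76 [166.4   4.2] [ 0.4014 -0.2726  0.002 ]
pan 0.9 [222.6  28.2] [ 0.4688 -0.2813  0.    ]
wrench 0.73 [323.  182.8] [ 0.5084 -0.2681  0.002 ]
 side wrench 0.87 [304.1 278.8] [ 0.4895 -0.2691  0.002 ]
 side wrench 0.64 [295.7 282.3] [ 0.468 -0.275  0.002]
 side spare_socket 0.45 [267.3 283.6] [ 0.4063 -0.2638  0.002 ]
tub 0.78 [148.9 218.3] [0.3832 0.2621 0.    ]
tub 0.23 [203.4 131.4] [0.6613 0.1082 0.    ]
 side tub 0.98 [217.5 174.6] [0.3683 0.288  0.    ]
screwdriver 0.77 [318.6 135.3] [ 0.6598 -0.2537  0.    ]
 side screwdriver 0.69 [367.3 259.9] [ 0.6569 -0.243   0.    ]
```

View pics/w21.png

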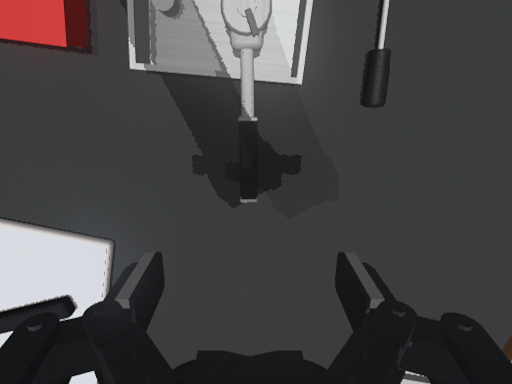

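View pics/s21.png

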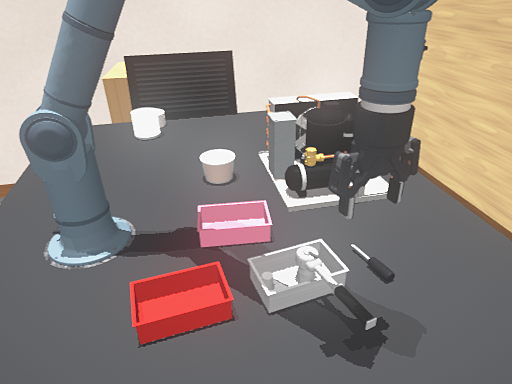

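```bash
python3 - <<'E'
from plant import r
print(r.hand_in(), r.state()['time_s'])
E
```

```text
the job is handed in; nothing more can be done
the job is handed in; nothing more can be done
```

I handed the job in at about 54 s of the 72 s allowed. The cap is screwed down and pulled up tight, and the wrench is standing back in the pan.

- **Seating:** I took the wrench from the pan and worked the socket onto the cap with a light press and a small clockwise turn. Its mouth then measured about 0.133–0.134 m above the counter, so it was fully home.
- **Tightening:** It took three clockwise strokes with ratchet returns. The torque ran at about 0.1–0.3 N m while screwing down. At the gasket it rose to 0.60, then 0.67, then about 0.93 N m.
- **Uncertainty in the torque:** The last four readings ran from 0.82 to 1.04 N m with roughly ±0.1 N m noise. That is above the 0.75 N m aim. It is above the 0.55 N m needed to seal, and I stopped short of 1.1 N m, though the top reading came close to it. I did not check the cap's final angle by camera.
- **Wrench back in place:** After I let go, the pictures show it upright on its socket inside the pan with the handle over the rim. The wrist and side cameras put it near (0.490, -0.269), about 20 mm from the pan's centre. The top camera put it about 18 mm away from there, because its reading is coarser.
- **Bystanders:** In the final side picture the spare socket, tub and screwdriver look where they were. The network's positions for the tub and screwdriver shifted by about 8–15 mm between readings, which I take as its scatter. The top camera did not find the spare socket at the end, but the other two cameras did, where it started.
- **Robot:** The gripper is open and clear of everything, with contact force near zero.

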